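# Right the toppled slide discard bin and put it back

## Robot

A 6-joint arm with a two-finger parallel gripper is mounted at the origin on the work surface. World frame = base frame: x ahead of the robot, y to its left, z up, the work surface at z = 0. Lengths are in mm, angles in rad, forces in N, time in s.
With the tool pointing down it reaches from about 225 to 875 mm from the base axis. Payload 3.4 kg.
Tool frame: the origin (TCP) lies between the finger pads; the fingertips stand 11 mm ahead of it and the grasp point (between the pads) lies 8 mm behind it; y points along the fingers, x is the direction in which the jaws open and shut, and the axes are right-handed (so a half turn about y gives the same grasp; the last joint's range is limited). The gripper opens to 85 mm and grips with 20 to 120 N. Pads are 22 mm wide; open, the fingers measure 114 mm over their backs; the gripper's body (76 mm by 85 mm) begins 54 mm behind the grasp point. The pads swing forward as they close: fully open they stand 13 mm farther back than shut.
Start: joints at [1.011, 0.276, 1.505, -0, 1.361, -0.121], TCP at [244.311, 520.551, 242.328] pointing down, gripper open.
Joint ranges: [-2.89, 2.89], [-0.75, 2.08], [0.22, 2.7], [-1.18, 4.32], [0.11, 2.71], [-2.7, 2.7]. Speed limits (rad/s): [2.57, 2.57, 3.14, 3.14, 3.14, 3.14].

## Interface

Orientations are given as a 3x3 rotation matrix whose columns are the frame's x, y, z axes.
In Python, from cell import status, eyes, env gives the robot as it stands.
- The arm moves only by the tool drive_tool, never from a script. Its argument "rows" is a list of rows, each a list of 7 numbers: the shift along the world's x, y, z each as a share of 50 cm, from -1 to 1, then the turn, a rotation vector about the world's x, y, z each as a share of pi/2 rad, from -1 to 1, then the opening, from -1 (shut) to 1 (fully open). A call has 1 to 5 rows; each row shifts and turns the commanded pose from where the row before left it; what a row does not reach is not made up. A row lasts 1/12 s, in which the tool goes at most 41.7 mm and 7.16 degrees, less where a joint would pass 70% of its speed; a pose out of reach is approached as far as the arm can. A call with a number of a shift or a turn outside -1 to 1 is refused whole. A call with a gripper value outside its range is refused whole. The fingers move at their own pace and stop on an object; "squeeze" is the grip in N (left out, the last holds). Time passes only in rows, so rows that do not move let the fingers close. It gives the time, the measured TCP pose, the force and the opening at its end, in the units of the state.
- status.sense(): the state, without advancing time (a new reading comes with each control period).
- eyes.snapshot(name): name is "side" or "top"; returns the picture (480x640x3 uint8, red, green, blue); there is no depth.
- eyes.camera_params(name): a dict with "vfov" (degrees; the focal length in pixels is half the picture's height over the tangent of half this angle, whatever the lens; pixels are square), "cx", "cy" (the principal point, pixels), "dist" ([k1, k2, p1, p2, k3] as OpenCV has them; the pictures are not rectified), "R" (3x3) and "t" (3): a world point X has camera coordinates R X + t. Camera axes: x right, y down, z forward; pixel columns grow to the right and rows downward; lengths in mm; the calibration is good to about 2 mm. A picture is of the moment at which its call begins. camera_params takes no time and is no camera call.
- env.close_job(): hands the job in, once; it reports no verdict.
Trained networks look in the newest picture that a camera, given by its name, has taken for a name from the list of things; names that differ only in an ending like _2 or _b are one class to them, and where a whole thing is asked for, a point or a joint stands for the part that bears it (a point fixed in the world has none). Each returns a list of dicts, best first, with "confidence" (0 to 1); they miss things now and then, are a little off and sometimes report something else, mostly with a low value. They report only what shows in the picture. A call takes as long as a camera call. They do not tell look-alikes from the thing itself.
- eyes.boxes_of(thing, camera): "xyz" ([x, y, z] in mm, in the coordinates of the camera as it stood for that picture, good to about 4 mm: the middle of the surface that is visible of it).
- eyes.place_of(thing, camera): "xyz" ([x, y, z] in mm, in the coordinates of the camera as it stood for that picture, good to about 4 mm: a listed point, or the origin of a listed thing).
The state is a dict: "clock": time; "joint_pos": joint angles; "joint_velocities": joint speeds; "tau": joint torques, N m; "ee_pos": TCP position; "orientation": TCP orientation; "wrist_force": force on the tool from outside, world axes, zero at the start; "ft_torque": the same for the moment, N m; "opening": finger opening in mm.
Only numpy, scipy, OpenCV 4.12 (cv2) and the standard library are available. Lean on these libraries where they do the work, as an engineer would, in place of code of your own. Each camera call takes 0.05 s, during which the arm holds its last target.

## Task

The white bench-top bin for used slides has been knocked over. Stand it upright on its base, easing it down so that it never slams, then move it back until it stands with one side flat against the aluminium cable channel at the back of the bench, and let go. Do not disturb the bottle, the slide box or the objective.

Things in the scene. Friction and masses are not known exactly. Their poses are not given: they have to be found in the camera images.
- bin: Loose white square bin 96 x 96 mm, 130 tall, open top, plain 4 mm walls, 6 mm base, 0.2-0.4 kg; too wide to grasp across. Origin: centre of the base's underside; z runs to the mouth, x and y square to the sides. Starts lying on its -x side: x up, z level, mouth to the robot's right within 30 deg. Rights by turning about the base edge on the bench; past 47 deg it falls onto its base unless held back
- channel: Fixed aluminium cable channel, a bar 1100 mm long, 60 mm deep and 45 mm high lying across the bench beyond the bin. Origin: on the bench at the middle of the foot of its front face (the face towards the robot); its x axis points away from the robot, square to that face, y runs along the face
- oil_bottle: Bystander: standing amber bottle with a black cap, 38 mm across, 78 mm tall; origin at the centre of its underside
- slide_box: Bystander: closed grey slide box, 85 x 75 x 34 mm; origin at the centre of its underside
- objective: Bystander: standing steel microscope objective, 34 mm across, 56 mm tall; origin at the centre of its underside
Things that resemble listed ones, but are neither listed nor needed, are in the scene too. What is meant by the bin is not green or orange, and is the smaller of those in its own colour.

How it is judged:
By the outcome, as a careful person would: the job done as asked, in the order asked, and still so for the second after the job is handed in, with the robot touching nothing.
It also fails if it takes over 67 s, if anything falls off the work surface, if the arm or the gripper's body presses on something with over 40 N, if the wrist force passes 120 N, or if a joint passes its speed limit or range.

## Working session

There is one attempt and no reset: what is moved stays moved. The work goes in short steps, Python scripts to look and compute and a tool call to move; the robot and the scene stay as the last step left them, time stands still between calls to the robot, and variables do not carry over. Pictures are saved under pics/ and viewed, and the job is handed in when it is done.

Besides the shell and the picture viewer there is one more tool, called after "Emit:" as a command line: name --pt "numbers of a row" for each row, then --argument value for the rest. drive_tool: Moves the arm, as the interface text tells. Its arguments: {"type":"object","properties":{"rows":{"type":"array"},"squeeze":{"type":"number"}},"required":["rows"]}

```bash
ls; mkdir -p pics; python3 - <<'E'
from cell import status, eyes, env
import cv2
s=status.sense(); print(s)
for n in("side","top"):
    im=eyes.snapshot(n); cv2.imwrite(f"pics/{n}0.png",im[:,:,::-1]); p=eyes.camera_params(n); print(n,p)
E
```

```text
pics
{'clock': 0.0, 'joint_pos': array([ 1.01098366e+00,  2.76601697e-01,  1.50611812e+00,  7.48761758e-06,
        1.36068784e+00, -1.20994540e-01]), 'joint_velocities': array([ 4.02946403e-05, -1.94643534e-04,  1.30853525e-03, -1.34288856e-03,
        7.19243962e-04, -7.70550328e-04]), 'tau': array([ 2.13787753e-03, -4.16780806e+01, -2.45812440e+01,  2.45971989e-05,
        1.07050900e-02,  1.96408777e-06]), 'ee_pos': array([244.03455844, 520.09813288, 241.44184595]), 'orientation': array([[ 4.24870412e-01, -9.70020119e-04, -9.05253662e-01],
       [ 9.05252390e-01, -1.53406012e-03,  4.24871459e-01],
       [-1.80084740e-03, -9.99998353e-01,  2.26336276e-04]]), 'wrist_force': array([0.31087681, 0.2764605 , 0.24465445]), 'ft_torque': array([0.01291651, 0.03389206, 0.02199859]), 'opening': 85.47208612025872}
side {'vfov': 44.320540523520734, 'cx': 321.5695552248657, 'cy': 256.2317370830564, 'dist': array([0.00354351, 0.        , 0.        , 0.        , 0.        ]), 'R': array([[ 0.90539624, -0.42385462, -0.02459484],
       [-0.23276098, -0.44708471, -0.86367679],
       [ 0.35507742,  0.78769443, -0.50344563]]), 't': array([-424.0827672 ,  184.74517211, 1133.48892487])}
top {'vfov': 43.700238382313756, 'cx': 315.56309255749744, 'cy': 238.55390949554535, 'dist': array([0.01176589, 0.        , 0.        , 0.        , 0.        ]), 'R': array([[-0.00652977, -0.99997135,  0.00382897],
       [-0.99341938,  0.00604904, -0.11437375],
       [ 0.11434731, -0.00455061, -0.99343041]]), 't': array([  38.92948224,  490.64996595, 1168.98478653])}
```

View pics/side0.png

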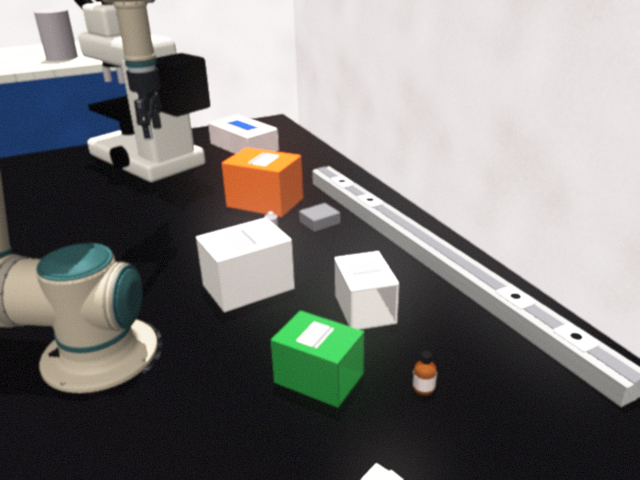

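View pics/top0.png

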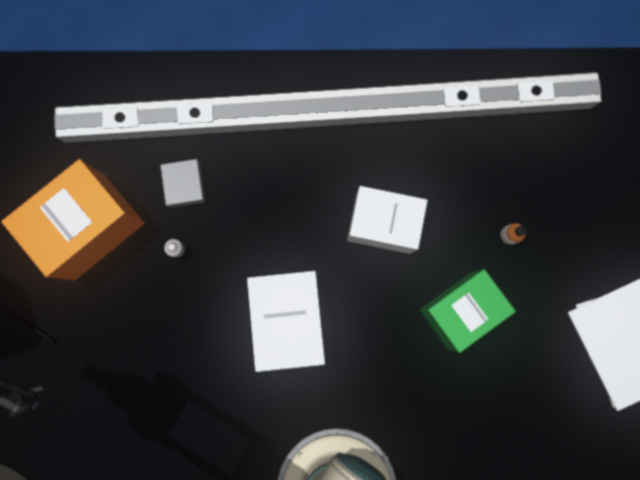

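```bash
cat > h.py <<'E'
from cell import status, eyes, env
import cv2, numpy as np
def K(p):
    f=240/np.tan(np.radians(p['vfov'])/2); return np.array([[f,0,p['cx']],[0,f,p['cy']],[0,0,1]])
def bp(n,uv,z):
    p=eyes.camera_params(n); u=cv2.undistortPoints(np.array([uv],float).reshape(-1,1,2),K(p),p['dist']).reshape(-1,2)
    R=np.array(p['R']);t=np.array(p['t']);C=-R.T@t; out=[]
    for a in u:
        d=R.T@np.array([a[0],a[1],1]); out.append(C+d*(z-C[2])/d[2])
    return np.array(out)
def pj(n,X):
    p=eyes.camera_params(n); R=np.array(p['R']); return cv2.projectPoints(np.array(X,float).reshape(-1,1,3),cv2.Rodrigues(R)[0],np.array(p['t']),K(p),p['dist'])[0].reshape(-1,2)
def towld(n,x):
    p=eyes.camera_params(n); return np.array(p['R']).T@(np.array(x)-p['t'])
def crop(src,dst,x0,y0,x1,y1,s):
    im=cv2.imread(src)[y0:y1,x0:x1]; cv2.imwrite(dst,cv2.resize(im,None,fx=s,fy=s,interpolation=cv2.INTER_CUBIC))
E
python3 - <<'E'
from h import *
np.set_printoptions(suppress=True,precision=1)
crop('pics/top0.png','pics/c1.png',335,170,445,265,6)
crop('pics/side0.png','pics/c2.png',320,235,420,340,5)
print("top face",bp('top',[(361,187),(427,199),(418,250),(349,237)],96))
print("big",bp('top',[(247,278),(316,271),(325,366),(255,371)],120))
for th in('bin','channel','oil_bottle','slide_box','objective'):
  for c in('top','side'):
    for d in eyes.place_of(th,c): print(th,c,towld(c,d['xyz']),round(d['confidence'],2))
print("chan foot/top", bp('top',[(62,141),(600,101)],0),bp('top',[(56,134),(600,96)],45), bp('top',[(56,107),(598,74)],45))
E
```

```text
top face [[ 581.4  -51.1   96. ]
 [ 557.5 -176.2   96. ]
 [ 460.2 -156.5   96. ]
 [ 485.6  -27.    96. ]]
big [[408.4 162.2 120. ]
 [420.4  35.8 120. ]
 [249.2  20.8 120. ]
 [241.3 146.7 120. ]]
bin top [245.9  81.   64.7] 0.73
bin top [ 307.5 -199.1   45.9] 0.63
bin top [582.8 426.   67. ] 0.63
bin top [536.8 -39.5  50. ] 0.59
bin side [532.1 -37.3  48.2] 0.94
bin side [ 308.3 -199.2   48.9] 0.75
bin side [578.6 434.5  62.5] 0.73
bin side [244.3  88.1  61.7] 0.68
channel top [734.5   3.6  -0.6] 0.77
channel side [732.7  10.7   3. ] 0.79
oil_bottle top [ 500. -360.   -0.] 0.76
oil_bottle side [ 501.1 -359.2   -0. ] 0.6
slide_box top [605.9 303.3  -2.3] 0.75
slide_box side [607.9 307.3  -2.9] 0.91
objective top [473.3 315.1   3.3] 0.51
objective side [471.4 320.2  -1.6] 0.43
chan foot/top [[ 701.4  561.2    0. ]
 [ 781.2 -563.5    0. ]] [[ 702.9  554.5   45. ]
 [ 775.9 -541.7   45. ]] [[ 758.8  556.8   45. ]
 [ 822.1 -540.3   45. ]]
```

```bash
sleep 1
```

```text
(no output)
```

View pics/c1.png

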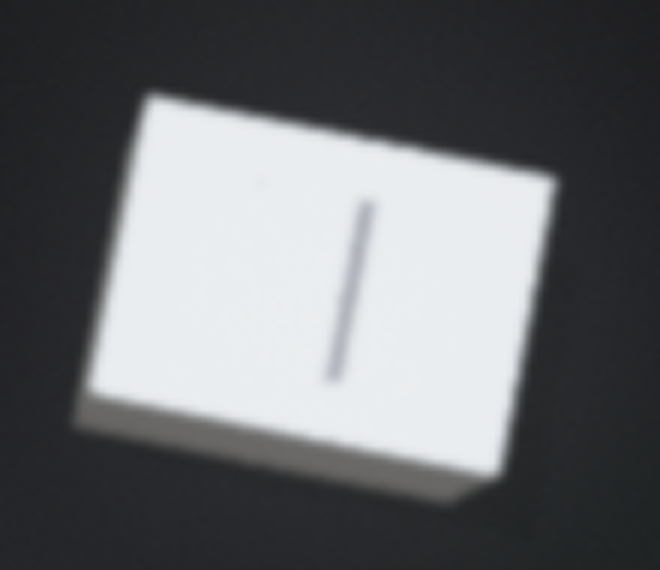

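View pics/c2.png

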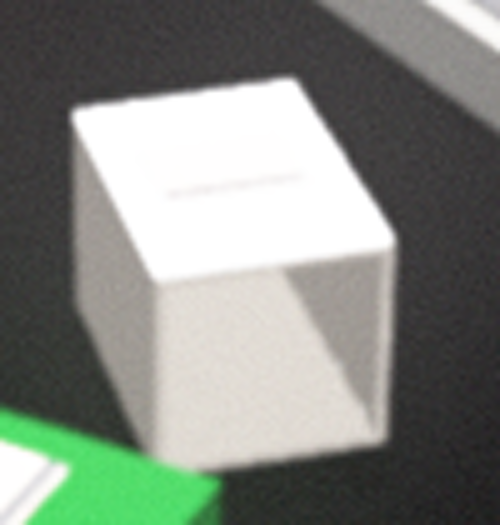

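Candidates in the top view: large white (285,320), about 170x126; small white (388,218), measured about 130x97; green (470,310); orange (80,215). The small white one fits, since it's the smaller of the two whites. The crop confirms it is lying down with its mouth to the right, yawed about 11°. Next I swing over at height.

Emit:
drive_tool --pt "0.024 -0.08 0.02 0 0 -0.042 0" --pt "0.024 -0.08 0.02 0 0 -0.042 0" --pt "0.024 -0.08 0.02 0 0 -0.042 0" --pt "0.024 -0.08 0.02 0 0 -0.042 0" --pt "0.024 -0.08 0.02 0 0 -0.042 0" --squeeze 80

```text
clock: 1.02
ee_pos: [302.5, 324.8, 291.3]
orientation: [[0.697, 0.001, -0.717], [0.717, 0.0, 0.697], [0.0, -1.0, -0.0]]
wrist_force: [1.3, 0.1, 0.1]
opening: 42.5
```

Emit:
drive_tool --pt "0.024 -0.08 0.02 0 0 -0.042 0" --pt "0.024 -0.08 0.02 0 0 -0.042 0" --pt "0.024 -0.08 0.02 0 0 -0.042 0" --pt "0.024 -0.08 0.02 0 0 -0.042 0" --pt "0.024 -0.08 0.02 0 0 -0.042 0"

```text
clock: 1.43
ee_pos: [360.6, 130.7, 340.2]
orientation: [[0.892, 0.001, -0.453], [0.453, 0.0, 0.892], [0.001, -1.0, -0.0]]
wrist_force: [1.6, -0.5, 0.0]
opening: 42.7
```

Emit:
drive_tool --pt "0.024 -0.08 0 0 0 -0.042 0" --pt "0.024 -0.08 0 0 0 -0.042 0" --pt "0.024 -0.08 0 0 0 -0.042 0" --pt "0.024 -0.08 0 0 0 -0.042 0" --pt "0.024 -0.08 0 0 0 -0.042 0"

```text
clock: 1.85
ee_pos: [420.6, -69.2, 339.8]
orientation: [[0.99, 0.001, -0.138], [0.138, -0.0, 0.99], [0.001, -1.0, -0.0]]
wrist_force: [0.2, 1.1, 0.1]
opening: 43.0
```

Emit:
drive_tool --pt "0.024 -0.08 0 0 0 -0.042 0" --pt "0.024 -0.08 0 0 0 -0.042 0" --pt "0.024 -0.08 0 0 0 -0.042 0" --pt "0.024 -0.08 0 0 0 -0.042 0" --pt "0.024 -0.08 0 0 0 -0.042 0"

```text
clock: 2.27
ee_pos: [480.6, -268.8, 339.5]
orientation: [[0.982, 0.001, 0.19], [-0.19, -0.0, 0.982], [0.001, -1.0, 0.0]]
wrist_force: [0.7, 0.3, -0.1]
opening: 42.7
```

```bash
python3 - <<'E'
from h import *
np.set_printoptions(suppress=True,precision=3)
s=status.sense(); print(s['clock'],s['joint_pos'],s['ee_pos']); print(s['orientation'])
print("green top",bp('top',[(421,310),(485,270),(515,311),(459,352)],96))
im=eyes.snapshot('side'); cv2.imwrite("pics/s1.png",im[:,:,::-1])
im=eyes.snapshot('top'); cv2.imwrite("pics/t1.png",im[:,:,::-1])
E
```

```text
2.2667 [-0.637  0.2    1.372  0.     1.569 -0.445] [ 480.571 -268.814  339.477]
[[ 0.982  0.001  0.19 ]
 [-0.19  -0.     0.982]
 [ 0.001 -1.     0.   ]]
green top [[ 348.073 -159.145   96.   ]
 [ 421.794 -281.103   96.   ]
 [ 345.208 -333.824   96.   ]
 [ 270.747 -227.148   96.   ]]
```

Emit:
drive_tool --pt "0 0 0 0.075 -0.0146 0 0" --pt "0 0 0 0.075 -0.0146 0 0" --pt "0 0 0 0.075 -0.0146 0 0" --pt "0 0 0 0.075 -0.0146 0 0"

```text
clock: 2.7
ee_pos: [480.7, -266.4, 340.8]
orientation: [[0.983, 0.091, 0.162], [-0.186, 0.457, 0.87], [0.005, -0.885, 0.466]]
wrist_force: [-0.1, 0.7, -1.1]
opening: 42.4
```

```bash
python3 - <<'E'
from h import *
np.set_printoptions(suppress=True,precision=3)
s=status.sense(); print(s['clock'],s['joint_pos'],s['ee_pos']); print(s['orientation'])
E
```

```text
2.7 [-0.874  0.32   1.299  0.384  1.822 -0.649] [ 480.707 -266.391  340.831]
[[ 0.983  0.091  0.162]
 [-0.186  0.457  0.87 ]
 [ 0.005 -0.885  0.466]]
```

View pics/s1.png

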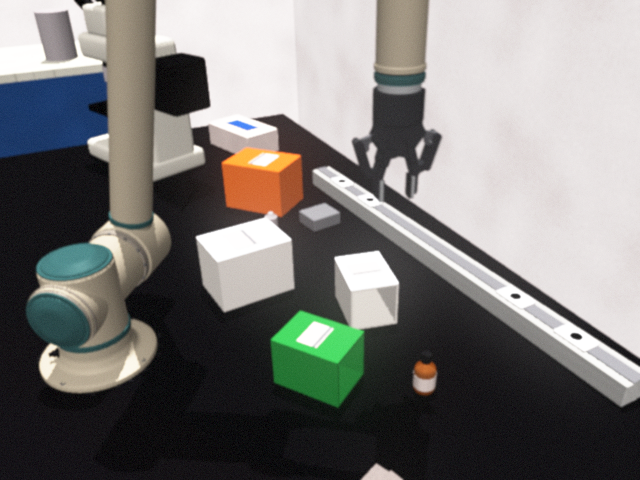

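```bash
cat > fk.py <<'E'
import numpy as np
from scipy.spatial.transform import Rotation as Ro
from scipy.optimize import least_squares
def Rz(a): return Ro.from_rotvec([0,0,a]).as_matrix()
def Ry(a): return Ro.from_rotvec([0,a,0]).as_matrix()
def fk(q,p,full=False,s4=1,s6=-1):
    h,e,L2,L3,L6,e5,a5=p
    R=Rz(q[0]); x=np.array([0,0,h])+R@[0,e,0]
    sh=x
    R=R@Ry(q[1]); x=x+R@[0,0,L2]; el=x
    R=R@Ry(q[2]); R=R@Rz(s4*q[3]); x=x+R@[a5,e5,L3]; wr=x
    R=R@Ry(q[4]); x=x+R@[0,0,L6]
    # tool: z of R is pointing
    R=R@Rz(s6*-q[5])
    if full: return sh,el,wr,x,R
    return x,R
E
python3 - <<'E'
from fk import *
np.set_printoptions(suppress=True,precision=3)
D=[([1.01098,.2766,1.50612,0,1.36069,-.121],[244.03,520.10,241.44]),
([-0.637,.2,1.372,0,1.569,-.445],[480.571,-268.814,339.477]),
([-0.874,.32,1.299,.384,1.822,-.649],[480.707,-266.391,340.831])]
for s4 in(1,-1):
  P=fk(D[2][0],[0]*7,s4=s4)[1][:,2]; print(s4,P, "want .091 .457 -.885")
  f=lambda p:np.r_[np.concatenate([fk(q,p,s4=s4)[0]-x for q,x in D]),1e-3*(np.array(p)-[180,70,400,400,200,0,0])]
  r=least_squares(f,[180,70,400,400,200,0,0]); print(r.x,r.fun[:9])
E
```

```text
1 [ 0.091  0.456 -0.885] want .091 .457 -.885
[152.952  74.063 551.146 436.008 324.389  -4.561  27.482] [-0.026  0.132 -1.258 -0.583  0.133  1.238  0.235 -0.051  0.02 ]
-1 [-0.465 -0.009 -0.885] want .091 .457 -.885
[ 346.249  147.045 -317.459  602.358    9.757  -76.59  -329.511] [ -0.257   1.559 -14.902  -4.817   4.451  14.669   0.102  -2.86    0.233]
```

Emit:
drive_tool --pt "0 0 0 0.075 -0.0146 0 0" --pt "0 0 0 0.075 -0.0146 0 0" --pt "0 0 0 0.075 -0.0146 0 0" --pt "0 0 0 0.075 -0.0146 0 0"

```text
clock: 3.03
ee_pos: [480.4, -267.1, 340.1]
orientation: [[0.982, 0.158, 0.103], [-0.189, 0.806, 0.561], [0.006, -0.57, 0.822]]
wrist_force: [0.4, 0.2, -0.6]
opening: 42.7
```

```bash
python3 - <<'E'
from h import *
from fk import *
np.set_printoptions(suppress=True,precision=3)
s=status.sense(); print(s['clock'],s['joint_pos'],s['ee_pos']); print(s['orientation'])
D=[([1.01098,.2766,1.50612,0,1.36069,-.121],[244.03,520.10,241.44]),
([-0.637,.2,1.372,0,1.569,-.445],[480.571,-268.814,339.477]),
([-0.874,.32,1.299,.384,1.822,-.649],[480.707,-266.391,340.831]),(s['joint_pos'],s['ee_pos'])]
f=lambda p:np.r_[np.concatenate([fk(q,p)[0]-x for q,x in D]),1e-3*(np.array(p)-[180,70,450,450,250,0,0])]
r=least_squares(f,[180,70,400,400,200,0,0]); print(r.x,r.fun[:12])
print(fk(s['joint_pos'],r.x,True))
im=eyes.snapshot('side'); cv2.imwrite("pics/s2.png",im[:,:,::-1])
im=eyes.snapshot('top'); cv2.imwrite("pics/t2.png",im[:,:,::-1])
E
```

```text
3.0333 [-1.015  0.488  1.304  0.683  2.051 -0.731] [ 480.44  -267.093  340.115]
[[ 0.982  0.158  0.103]
 [-0.189  0.806  0.561]
 [ 0.006 -0.57   0.822]]
[162.014  69.204 541.273 438.337 326.816   0.263  24.661] [ 0.094  0.257 -1.852 -0.305 -0.117  1.015 -1.014  0.565  1.867  0.793
 -0.077 -1.03 ]
(array([ 58.795,  36.501, 162.014]), array([ 192.689, -179.176,  640.065]), array([ 429.451, -530.654,  525.375]), array([ 481.234, -267.171,  339.085]), array([[-0.982,  0.103,  0.158],
       [ 0.189,  0.561,  0.806],
       [-0.006,  0.822, -0.57 ]]))
```

View pics/s2.png

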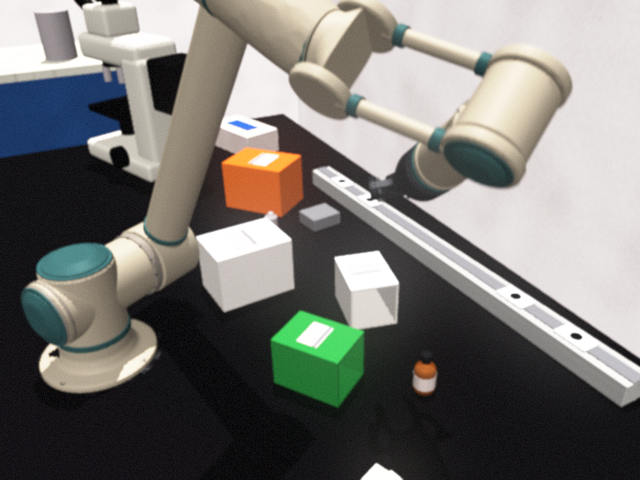

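View pics/t2.png

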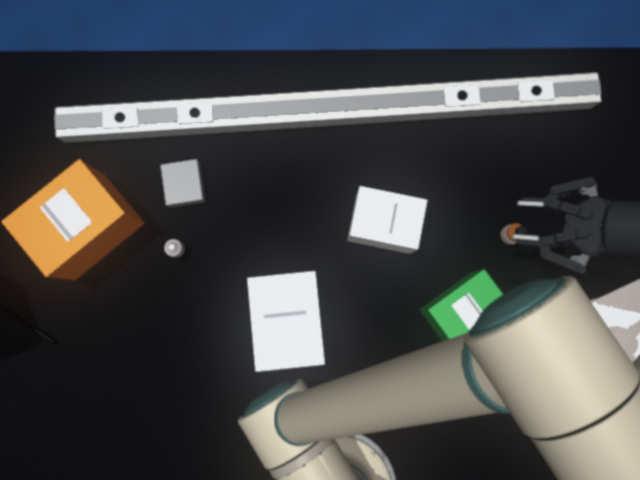

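```bash
cat > plan.py <<'E'
from fk import *
P=[162.014,69.204,541.273,438.337,326.816,.263,24.661]
B=np.array([533.5,-38.5,48.]); ps=np.radians(11.0)
d=np.array([-np.sin(ps),-np.cos(ps),0]); n=np.array([np.cos(ps),-np.sin(ps),0]); up=np.array([0,0,1.])
def tool(a,rot=0,yaw=0):
    v=-np.cos(a)*d-np.sin(a)*up; R=np.c_[n,v,np.cross(n,v)]
    return Ro.from_rotvec([0,0,yaw]).as_matrix()@Ro.from_rotvec(-rot*n).as_matrix()@R
def ik(x,R,q0):
    def f(q):
        y,T=fk(q,P); Tt=np.c_[-T[:,0],T[:,2],T[:,1]]
        return np.r_[(y-x)/100,(Tt-R).ravel()]
    r=least_squares(f,q0); return r.x,np.abs(r.fun).max()
E
python3 - <<'E'
from plan import *
np.set_printoptions(suppress=True,precision=2)
q0=np.array([-1.015,.488,1.304,.683,2.051,-.731])
T=fk(q0,P)[1]; print(np.c_[-T[:,0],T[:,2],T[:,1]])
a=np.radians(30)
G=B+118*d+46*n+15*up
piv=np.array([B[0],B[1],0])
q=q0
for back in(120,60,0):
    R=tool(a); x=G+(8-back)*R[:,1]; q,e=ik(x,R,q); print(back,x,q,e)
for r in range(0,91,15):
    R=tool(a,np.radians(r)); g=piv+Ro.from_rotvec(-np.radians(r)*n).as_matrix()@(G-piv); x=g+8*R[:,1]; q,e=ik(x,R,q); print(r,x,q,e)
yaw=np.radians(14.8); R=tool(a,np.pi/2,yaw)
for X in(600,640,683): 
    c=np.array([542+X-542,5,0]); g=c+Ro.from_rotvec([0,0,yaw]).as_matrix()@(46*n-15*d)+118*up
    q,e=ik(g+8*R[:,1],R,q); print(X,g+8*R[:,1],q,e)
E
```

```text
[[ 0.98  0.16  0.1 ]
 [-0.19  0.81  0.56]
 [ 0.01 -0.57  0.82]]
120 [ 537.63 -258.32  119.  ] [-0.96  0.76  1.44  0.69  1.76 -0.93] 3.071647824981483e-11
60 [ 547.55 -207.32   89.  ] [-0.9   0.75  1.54  0.72  1.66 -0.96] 9.719462923385436e-10
0 [ 557.46 -156.31   59.  ] [-0.84  0.76  1.63  0.76  1.56 -1.  ] 8.357142178283539e-10
0 [ 557.46 -156.31   59.  ] [-0.84  0.76  1.63  0.76  1.56 -1.  ] 8.357142178283539e-10
15 [ 561.1  -137.6    85.74] [-0.75  0.59  1.67  0.65  1.41 -0.85] 1.0231815394945442e-14
30 [ 565.93 -112.74  106.63] [-0.61  0.46  1.69  0.5   1.26 -0.64] 1.8758328224066644e-13
45 [571.63 -83.42 120.26] [-0.42  0.38  1.69  0.28  1.15 -0.35] 2.63597144112282e-12
60 [577.81 -51.64 125.69] [-0.21  0.37  1.66  0.    1.11 -0.02] 1.5916157281026244e-12
75 [584.04 -19.55 122.56] [ 0.    0.42  1.62 -0.28  1.17  0.31] 5.002220859751106e-13
90 [589.91  10.64 111.07] [ 0.18  0.53  1.56 -0.51  1.3   0.57] 1.411990524502471e-12
600 [645.17  19.02 111.07] [ 0.19  0.55  1.52 -0.56  1.2   0.37] 2.1316282072803005e-15
640 [685.17  19.02 111.07] [ 0.18  0.61  1.41 -0.55  1.24  0.33] 2.106617102981545e-11
683 [728.17  19.02 111.07] [ 0.17  0.68  1.28 -0.55  1.28  0.29] 9.098471309698652e-11
```

```bash
python3 - <<'E'
from h import *
np.set_printoptions(suppress=True,precision=1)
print(bp('side',[(334.6,257),(378.6,250.6),(398.6,283.6),(351.6,290.6)],96))
print(bp('side',[(352,329),(396.6,323)],0))
print(bp('top',[(359.8,186.5),(427.5,199.5),(418.5,249),(349.8,235.5)],96))
E
```

```text
[[ 487.3  -29.5   96. ]
 [ 582.3  -48.6   96. ]
 [ 552.3 -178.3   96. ]
 [ 460.1 -158.4   96. ]]
[[ 463.7 -153.4    0. ]
 [ 553.2 -176.6    0. ]]
[[ 582.4  -48.8   96. ]
 [ 556.5 -177.1   96. ]
 [ 462.1 -157.5   96. ]
 [ 488.5  -28.5   96. ]]
```

Emit:
drive_tool --pt "0.019 0.002 -0.074 0.0265 -0.005 0 0" --pt "0.019 0.002 -0.074 0.0265 -0.005 0 0" --pt "0.019 0.002 -0.074 0 0 0 0" --pt "0.019 0.002 -0.074 0 0 0 0" --pt "0.019 0.002 -0.074 0 0 0 0"

```text
clock: 3.55
ee_pos: [528.8, -261.0, 153.9]
orientation: [[0.982, 0.164, 0.09], [-0.187, 0.847, 0.498], [0.006, -0.506, 0.862]]
wrist_force: [0.6, -0.8, 0.3]
opening: 42.8
```

Emit:
drive_tool --pt "0.018 0.002 -0.07 0 0 0 0" --pt "0 0 0 0 0 0 0"

```text
clock: 3.72
ee_pos: [537.0, -258.2, 114.1]
orientation: [[0.983, 0.159, 0.096], [-0.186, 0.85, 0.493], [-0.003, -0.502, 0.865]]
wrist_force: [0.4, 0.1, -0.4]
opening: 42.5
```

```bash
python3 - <<'E'
from h import *
im=eyes.snapshot('side'); cv2.imwrite("pics/s3.png",im[:,:,::-1])
crop('pics/s3.png','pics/s3c.png',300,130,560,370,3)
im=eyes.snapshot('top'); cv2.imwrite("pics/t3.png",im[:,:,::-1])
crop('pics/t3.png','pics/t3c.png',330,130,590,330,3)
E
```

```text
(no output)
```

View pics/s3c.png

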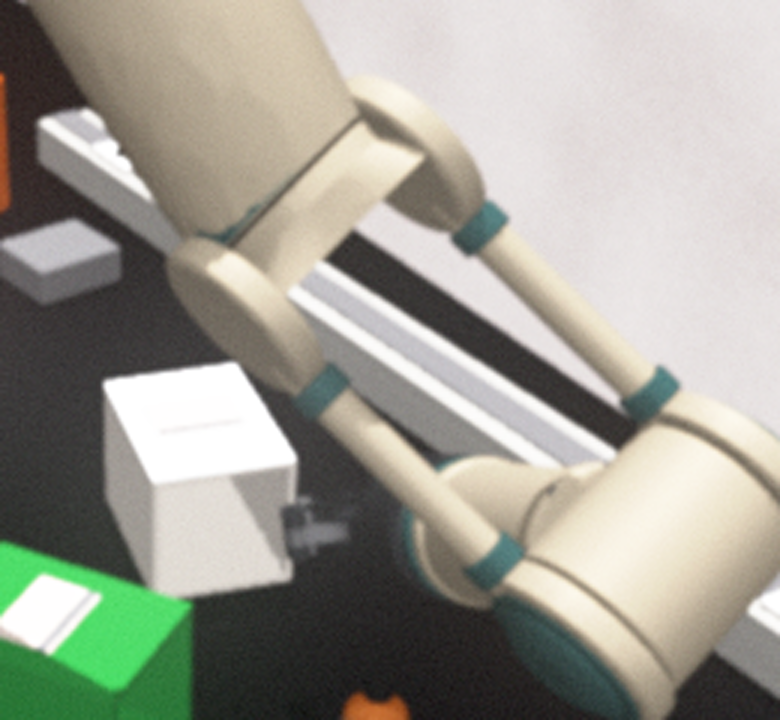

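View pics/t3c.png

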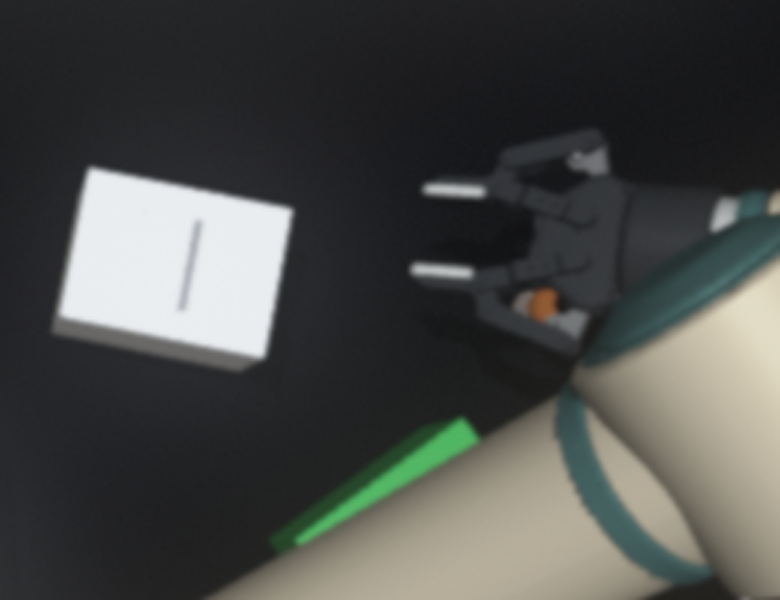

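Emit:
drive_tool --pt "0.008 0.04 -0.022 0 0 0 0" --pt "0.008 0.04 -0.022 0 0 0 0" --pt "0.008 0.04 -0.022 0 0 0 0" --pt "0.008 0.04 -0.022 0 0 0 0" --pt "0.008 0.038 -0.022 0 0 0 0"

```text
clock: 4.23
ee_pos: [558.0, -161.7, 67.8]
orientation: [[0.982, 0.167, 0.087], [-0.188, 0.847, 0.498], [0.01, -0.505, 0.863]]
wrist_force: [-0.7, -0.9, -0.8]
opening: 42.6
```

Emit:
drive_tool --pt "0 0 0 0 0 0 0"

```text
clock: 4.32
ee_pos: [556.7, -158.5, 67.0]
orientation: [[0.983, 0.162, 0.089], [-0.185, 0.85, 0.494], [0.005, -0.502, 0.865]]
wrist_force: [-0.7, 0.1, 0.3]
opening: 43.0
```

```bash
python3 - <<'E'
from h import *
im=eyes.snapshot('side'); cv2.imwrite("pics/s4.png",im[:,:,::-1])
crop('pics/s4.png','pics/s4c.png',310,220,460,350,5)
im=eyes.snapshot('top'); cv2.imwrite("pics/t4.png",im[:,:,::-1])
crop('pics/t4.png','pics/t4c.png',330,150,530,290,4)
E
```

```text
(no output)
```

View pics/s4c.png

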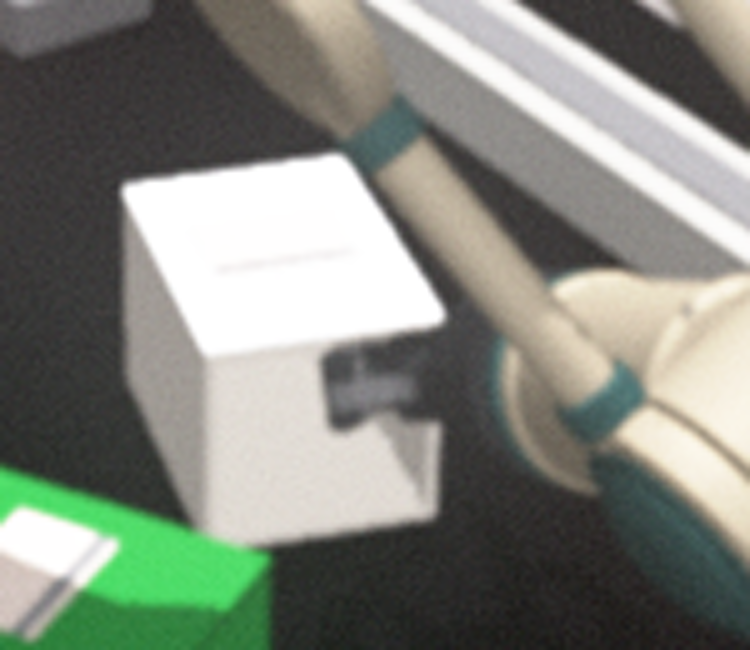

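View pics/t4c.png

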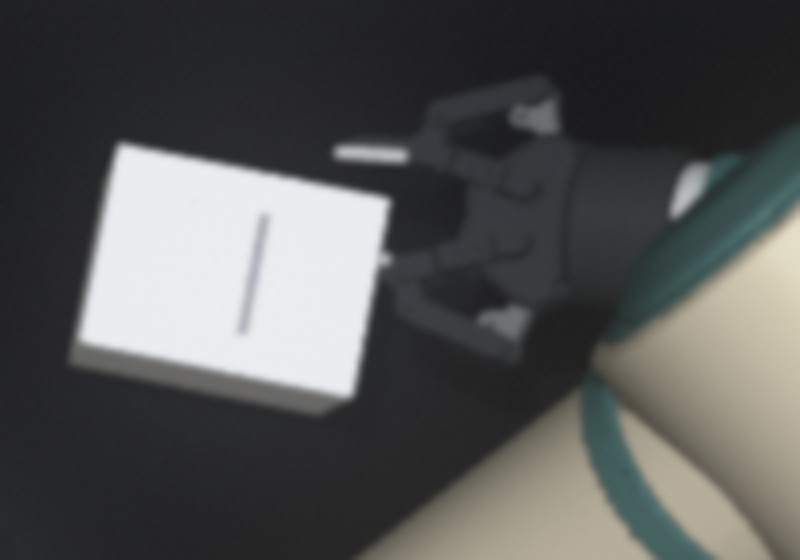

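Emit:
drive_tool --pt "0 0 -0.016 0 0 0 0" --pt "0 0 0 0 0 0 0"

```text
clock: 4.58
ee_pos: [557.3, -163.3, 56.6]
orientation: [[0.982, 0.167, 0.091], [-0.19, 0.847, 0.496], [0.006, -0.504, 0.863]]
wrist_force: [-0.9, -0.2, -0.2]
opening: 42.4
```

Emit:
drive_tool --pt "0 0 0 0 0 0 -1" --pt "0 0 0 0 0 0 -1" --pt "0 0 0 0 0 0 -1" --pt "0 0 0 0 0 0 -1" --pt "0 0 0 0 0 0 -1" --squeeze 70

```text
clock: 5.0
ee_pos: [557.2, -162.0, 56.5]
orientation: [[0.982, 0.166, 0.092], [-0.189, 0.849, 0.493], [0.004, -0.502, 0.865]]
wrist_force: [0.6, -1.5, 1.1]
opening: 3.0
```

Emit:
drive_tool --pt "0 0 0 0 0 0 -1" --pt "0 0 0 0 0 0 -1" --pt "0 0 0 0 0 0 -1"

```text
clock: 5.25
ee_pos: [557.2, -161.9, 56.5]
orientation: [[0.982, 0.166, 0.091], [-0.189, 0.849, 0.494], [0.004, -0.502, 0.865]]
wrist_force: [1.0, -1.9, 2.2]
opening: 2.6
```

```bash
python3 - <<'E'
from h import *
np.set_printoptions(suppress=True,precision=3)
s=status.sense();print(s['clock'],s['joint_pos'],s['ee_pos'],s['wrist_force'],s['opening'])
im=eyes.snapshot('top'); cv2.imwrite("pics/t5.png",im[:,:,::-1])
crop('pics/t5.png','pics/t5c.png',330,150,530,290,4)
im=eyes.snapshot('side'); cv2.imwrite("pics/s5.png",im[:,:,::-1])
crop('pics/s5.png','pics/s5c.png',310,220,460,350,5)
E
```

```text
5.25 [-0.85   0.773  1.637  0.755  1.55  -1.018] [ 557.211 -161.932   56.547] [ 1.007 -1.863  2.196] 2.648255615016927
```

View pics/t5c.png

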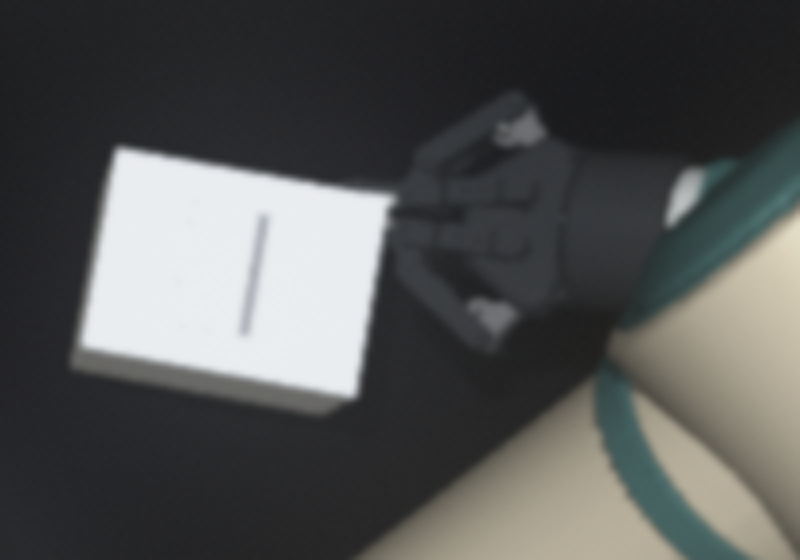

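View pics/s5c.png

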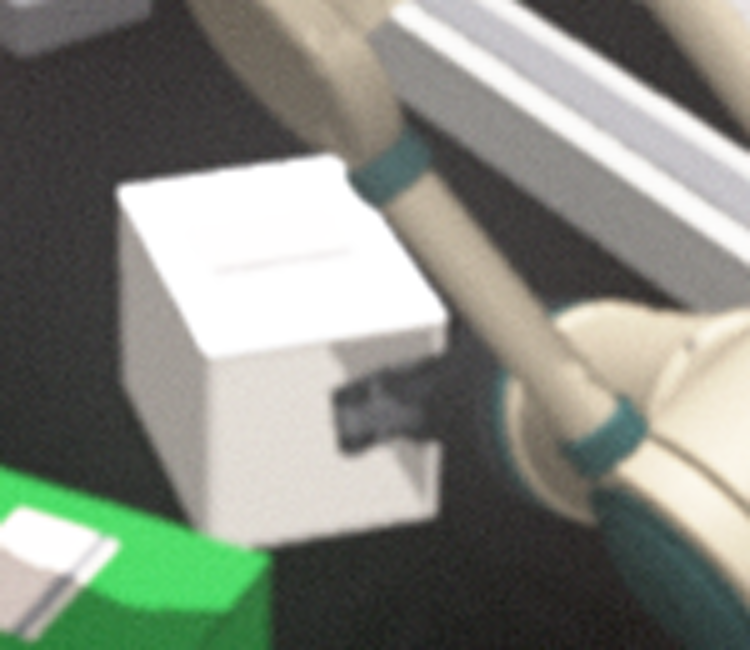

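```bash
cat > nxt.py <<'E'
import sys
from h import *
p=np.array([534,-38.5,0]); n=np.array([.982,-.189,0]); n/=np.linalg.norm(n); d=np.array([n[1],-n[0],0])
def tcp(phi,lift): 
    a=np.radians(25.8+phi); return p+129.7*(np.cos(a)*d+np.sin(a)*np.array([0,0,1]))+[0,0,lift]
def tab(phi0,dphi,k,lift0,lift1):
    for i in range(k):
        D=tcp(phi0+(i+1)*dphi,lift0+(lift1-lift0)*(i+1)/k)-tcp(phi0+i*dphi,lift0+(lift1-lift0)*i/k)
        t=-n*dphi/90
        print('  ',np.round(np.r_[D/500,t],4).tolist())
def now():
    s=status.sense(); v=s['orientation'][:,1]; a=np.degrees(np.arctan2(-v[2],-v@d)); phi=a-30.1
    print('clock',s['clock'],'phi',round(phi,2),'err to arc',np.round(s['ee_pos']-tcp(phi,0),1),'F',np.round(s['wrist_force'],1),'open',round(s['opening'],1))
    return phi
E
python3 - <<'E'
from nxt import *
now()
for k in range(6): print(k*15); tab(k*15,3,5,2*(k>0),2)
E
```

```text
clock 5.35 phi 0.04 err to arc [45.3 -8.8  0. ] F [ 0.5 -2.8  2.6] open 2.4
0
   [0.0012, 0.0061, 0.0129, -0.0327, 0.0063, -0.0]
   [0.0013, 0.0067, 0.0125, -0.0327, 0.0063, -0.0]
   [0.0014, 0.0073, 0.0122, -0.0327, 0.0063, -0.0]
   [0.0015, 0.0079, 0.0117, -0.0327, 0.0063, -0.0]
   [0.0016, 0.0084, 0.0113, -0.0327, 0.0063, -0.0]
15
   [0.0017, 0.009, 0.01, -0.0327, 0.0063, -0.0]
   [0.0018, 0.0095, 0.0096, -0.0327, 0.0063, -0.0]
   [0.0019, 0.01, 0.009, -0.0327, 0.0063, -0.0]
   [0.002, 0.0104, 0.0085, -0.0327, 0.0063, -0.0]
   [0.0021, 0.0108, 0.0079, -0.0327, 0.0063, -0.0]
30
   [0.0022, 0.0112, 0.0073, -0.0327, 0.0063, -0.0]
   [0.0022, 0.0116, 0.0067, -0.0327, 0.0063, -0.0]
   [0.0023, 0.0119, 0.0061, -0.0327, 0.0063, -0.0]
   [0.0024, 0.0122, 0.0055, -0.0327, 0.0063, -0.0]
   [0.0024, 0.0125, 0.0048, -0.0327, 0.0063, -0.0]
45
   [0.0024, 0.0127, 0.0041, -0.0327, 0.0063, -0.0]
   [0.0025, 0.0129, 0.0034, -0.0327, 0.0063, -0.0]
   [0.0025, 0.0131, 0.0028, -0.0327, 0.0063, -0.0]
   [0.0025, 0.0132, 0.0021, -0.0327, 0.0063, -0.0]
   [0.0026, 0.0133, 0.0013, -0.0327, 0.0063, -0.0]
60
   [0.0026, 0.0133, 0.0006, -0.0327, 0.0063, -0.0]
   [0.0026, 0.0133, -0.0001, -0.0327, 0.0063, -0.0]
   [0.0026, 0.0133, -0.0008, -0.0327, 0.0063, -0.0]
   [0.0026, 0.0133, -0.0015, -0.0327, 0.0063, -0.0]
   [0.0025, 0.0132, -0.0022, -0.0327, 0.0063, -0.0]
75
   [0.0025, 0.013, -0.0029, -0.0327, 0.0063, -0.0]
   [0.0025, 0.0129, -0.0036, -0.0327, 0.0063, -0.0]
   [0.0024, 0.0127, -0.0043, -0.0327, 0.0063, -0.0]
   [0.0024, 0.0124, -0.0049, -0.0327, 0.0063, -0.0]
   [0.0023, 0.0122, -0.0056, -0.0327, 0.0063, -0.0]
```

Emit:
drive_tool --pt "0.0012 0.0061 0.013 -0.0327 0.0063 0 -1" --pt "0.0013 0.0067 0.0125 -0.0327 0.0063 0 -1" --pt "0.0014 0.0073 0.0122 -0.0327 0.0063 0 -1" --pt "0.0015 0.0079 0.0117 -0.0327 0.0063 0 -1" --pt "0.0016 0.0084 0.0113 -0.0327 0.0063 0 -1" --squeeze 90

```text
clock: 5.77
ee_pos: [560.1, -143.4, 86.2]
orientation: [[0.982, 0.134, 0.131], [-0.188, 0.69, 0.699], [0.003, -0.711, 0.703]]
wrist_force: [0.2, 0.1, -2.0]
opening: 2.4
```

```bash
python3 - <<'E'
from nxt import *
now()
im=eyes.snapshot('side'); cv2.imwrite("pics/s6.png",im[:,:,::-1])
crop('pics/s6.png','pics/s6c.png',300,200,480,360,4)
now()
E
```

```text
clock 5.7667 phi 15.23 err to arc [44.6 -8.9  1.1] F [ 0.2  0.1 -2. ] open 2.4
clock 5.8167 phi 15.27 err to arc [45.3 -6.9  4. ] F [-0.   0.9 -0.3] open 2.3
```

View pics/s6c.png

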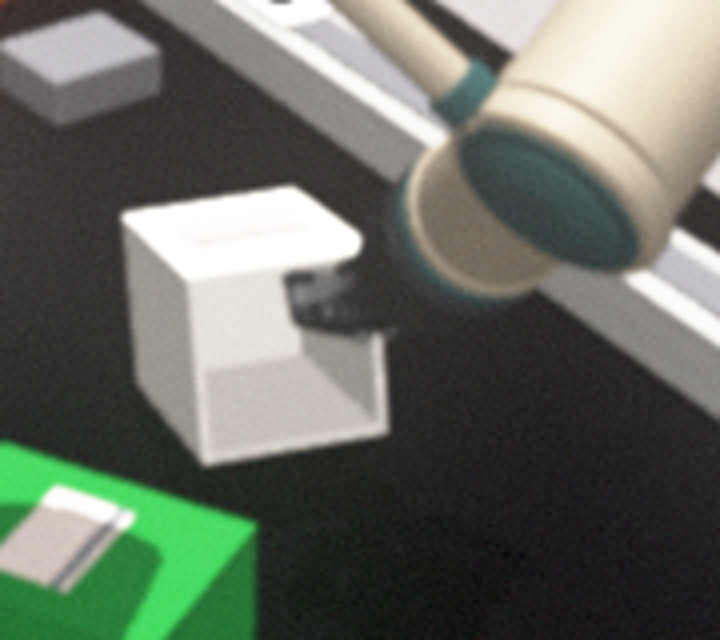

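Emit:
drive_tool --pt "0.0017 0.008 0.009 -0.0327 0.0063 0 -1" --pt "0.0018 0.009 0.009 -0.0327 0.0063 0 -1" --pt "0.0019 0.0095 0.0085 -0.0327 0.0063 0 -1" --pt "0.002 0.0104 0.0085 -0.0327 0.0063 0 -1" --pt "0.0021 0.0108 0.0079 -0.0327 0.0063 0 -1"

```text
clock: 6.23
ee_pos: [564.9, -119.2, 108.0]
orientation: [[0.982, 0.095, 0.161], [-0.187, 0.489, 0.852], [0.002, -0.867, 0.498]]
wrist_force: [0.5, 1.6, -0.5]
opening: 2.3
```

Emit:
drive_tool --pt "0.0022 0.0112 0.0073 -0.0327 0.0063 0 -1" --pt "0.0022 0.0116 0.0067 -0.0327 0.0063 0 -1" --pt "0.0023 0.0119 0.0061 -0.0327 0.0063 0 -1"

```text
clock: 6.48
ee_pos: [568.4, -101.8, 118.2]
orientation: [[0.982, 0.068, 0.174], [-0.187, 0.349, 0.918], [0.002, -0.935, 0.356]]
wrist_force: [-0.2, 1.1, 0.5]
opening: 2.2
```

```bash
python3 - <<'E'
from nxt import *
now()
im=eyes.snapshot('side'); cv2.imwrite("pics/s7.png",im[:,:,::-1])
crop('pics/s7.png','pics/s7c.png',300,180,480,340,4)
now()
E
```

```text
clock 6.4833 phi 39.06 err to arc [44.8 -9.2  0.8] F [-0.2  1.1  0.5] open 2.2
clock 6.5333 phi 39.06 err to arc [45.2 -6.5  2.3] F [-0.1  2.1 -0.9] open 2.4
```

View pics/s7c.png

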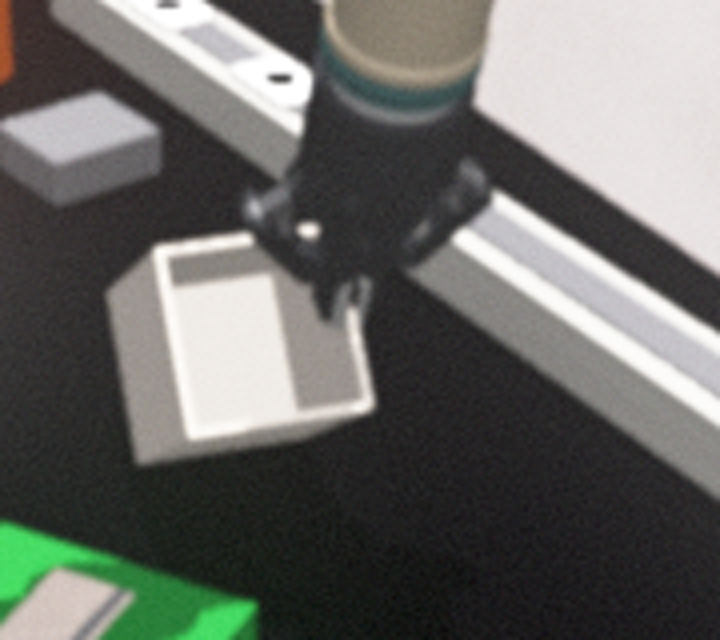

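Emit:
drive_tool --pt "0.0023 0.0118 0.005 -0.0327 0.0063 0 -1" --pt "0.0024 0.0125 0.0048 -0.0327 0.0063 0 -1" --pt "0.0024 0.0127 0.0041 -0.0327 0.0063 0 -1" --pt "0.0025 0.0129 0.0034 -0.0327 0.0063 0 -1" --pt "0.0025 0.0131 0.0028 -0.0327 0.0063 0 -1"

```text
clock: 6.95
ee_pos: [574.8, -70.3, 128.6]
orientation: [[0.982, 0.021, 0.185], [-0.186, 0.101, 0.977], [0.002, -0.995, 0.103]]
wrist_force: [-0.4, 1.6, 3.4]
opening: 2.6
```

Emit:
drive_tool --pt "0.0025 0.0132 0.0021 -0.0327 0.0063 0 -1" --pt "0.0026 0.0133 0.0013 -0.0327 0.0063 0 -1" --pt "0.0026 0.0133 0.0006 -0.0327 0.0063 0 -1"

```text
clock: 7.2
ee_pos: [578.8, -50.3, 130.8]
orientation: [[0.983, -0.009, 0.186], [-0.186, -0.053, 0.981], [0.001, -0.999, -0.054]]
wrist_force: [-0.2, 2.7, 4.5]
opening: 2.2
```

```bash
python3 - <<'E'
from nxt import *
now()
im=eyes.snapshot('side'); cv2.imwrite("pics/s8.png",im[:,:,::-1])
crop('pics/s8.png','pics/s8c.png',280,160,460,320,4)
now()
E
```

```text
clock 7.2 phi 62.98 err to arc [45.3 -9.1  1.1] F [-0.2  2.7  4.5] open 2.2
clock 7.25 phi 63.08 err to arc [45.6 -7.3  1.1] F [ 0.3 -0.8  7.3] open 2.6
```

View pics/s8c.png

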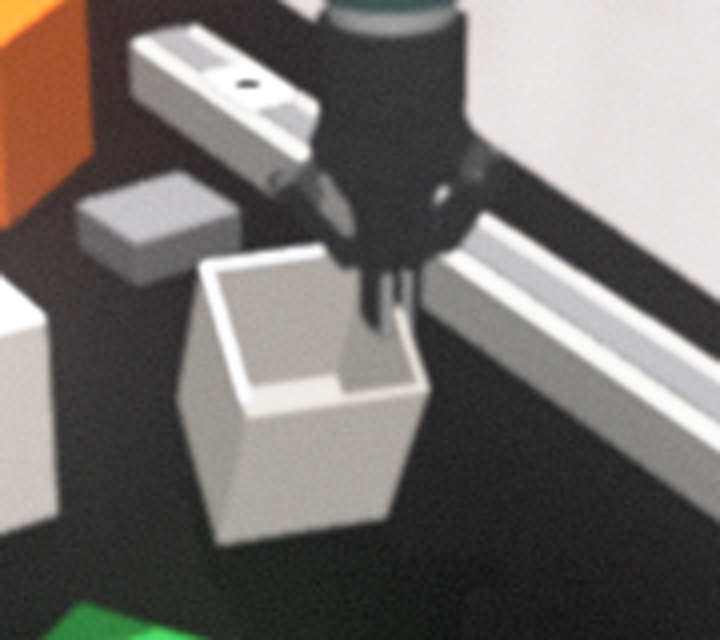

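Emit:
drive_tool --pt "0.002 0.01 0.002 -0.0218 0.0042 0 -1" --pt "0.0018 0.0089 0.001 -0.0218 0.0042 0 -1" --pt "0.0017 0.0089 0.0 -0.0218 0.0042 0 -1" --pt "0.0017 0.0088 -0.001 -0.0218 0.0042 0 -1" --pt "0.0017 0.0088 -0.0013 -0.0218 0.0042 0 -1"

```text
clock: 7.67
ee_pos: [582.6, -28.1, 129.6]
orientation: [[0.983, -0.044, 0.18], [-0.186, -0.222, 0.957], [-0.002, -0.974, -0.227]]
wrist_force: [1.0, 1.2, 0.5]
opening: 2.1
```

Emit:
drive_tool --pt "0.0017 0.0088 -0.0016 -0.0218 0.0042 0 -1" --pt "0.0017 0.0087 -0.0019 -0.0218 0.0042 0 -1" --pt "0.0017 0.0086 -0.0022 -0.0218 0.0042 0 -1"

```text
clock: 7.92
ee_pos: [585.2, -14.9, 126.9]
orientation: [[0.983, -0.063, 0.175], [-0.186, -0.321, 0.929], [-0.002, -0.945, -0.327]]
wrist_force: [-0.1, 2.0, 1.3]
opening: 2.5
```

```bash
python3 - <<'E'
from nxt import *
now()
im=eyes.snapshot('side'); cv2.imwrite("pics/s9.png",im[:,:,::-1])
crop('pics/s9.png','pics/s9c.png',280,160,460,320,4)
now()
E
```

```text
clock 7.9167 phi 79.0 err to arc [44.9 -9.   1.5] F [-0.1  2.   1.3] open 2.5
clock 7.9667 phi 79.07 err to arc [45.3 -7.9  1.1] F [0.3 0.1 5. ] open 2.2
```

View pics/s9c.png

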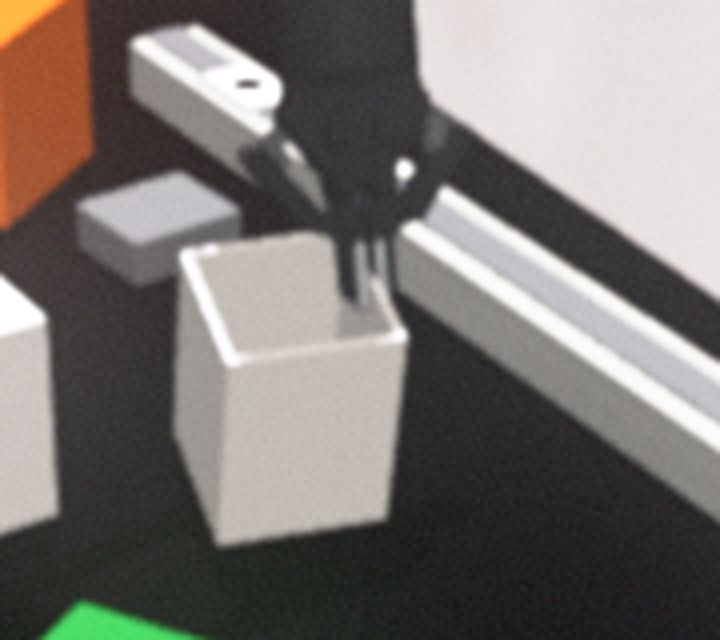

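Emit:
drive_tool --pt "0.0013 0.0067 0.0 -0.0164 0.0031 0 -1" --pt "0.0013 0.0065 -0.0012 -0.0164 0.0031 0 -1" --pt "0.0012 0.0064 -0.002 -0.0164 0.0031 0 -1" --pt "0.0012 0.0063 -0.0022 -0.0164 0.0031 0 -1" --pt "0.0012 0.0062 -0.0024 -0.0164 0.0031 0 -1"

```text
clock: 8.38
ee_pos: [587.6, 0.5, 122.3]
orientation: [[0.982, -0.087, 0.165], [-0.186, -0.44, 0.879], [-0.004, -0.894, -0.448]]
wrist_force: [-0.2, 0.3, -2.8]
opening: 2.2
```

```bash
python3 - <<'E'
from nxt import *
now()
im=eyes.snapshot('side'); cv2.imwrite("pics/s10.png",im[:,:,::-1])
crop('pics/s10.png','pics/s10c.png',280,160,460,320,4)
now()
E
```

```text
clock 8.3833 phi 86.52 err to arc [44.3 -9.3  2.3] F [-0.2  0.3 -2.8] open 2.2
clock 8.4333 phi 86.52 err to arc [44.5 -8.   1.5] F [ 1.1  0.9 -1.8] open 2.4
```

View pics/s10c.png

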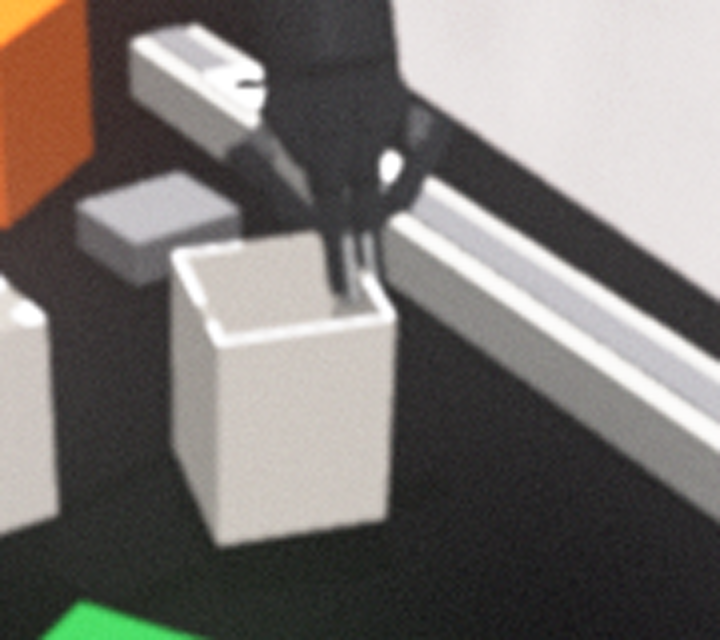

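Emit:
drive_tool --pt "0.0008 0.0042 -0.0018 -0.011 0.0021 0 -1" --pt "0.0008 0.0041 -0.0018 -0.011 0.0021 0 -1" --pt "0.0008 0.004 -0.0018 -0.011 0.0021 0 -1" --pt "0.0003 0.0016 -0.001 -0.005 0.001 0 -1" --pt "0 0 0 0 0 0 -1"

```text
clock: 8.85
ee_pos: [589.9, 8.4, 120.1]
orientation: [[0.983, -0.093, 0.16], [-0.185, -0.492, 0.851], [-0.001, -0.865, -0.501]]
wrist_force: [0.1, 0.2, -2.9]
opening: 2.3
```

```bash
python3 - <<'E'
from nxt import *
now()
im=eyes.snapshot('side'); cv2.imwrite("pics/s11.png",im[:,:,::-1])
crop('pics/s11.png','pics/s11c.png',300,200,410,310,6)
now()
E
```

```text
clock 8.85 phi 89.97 err to arc [45.2 -8.5  3.3] F [ 0.1  0.2 -2.9] open 2.3
clock 8.9 phi 89.96 err to arc [45.2 -8.7  3.6] F [ 0.1  0.2 -3.1] open 2.1
```

View pics/s11c.png

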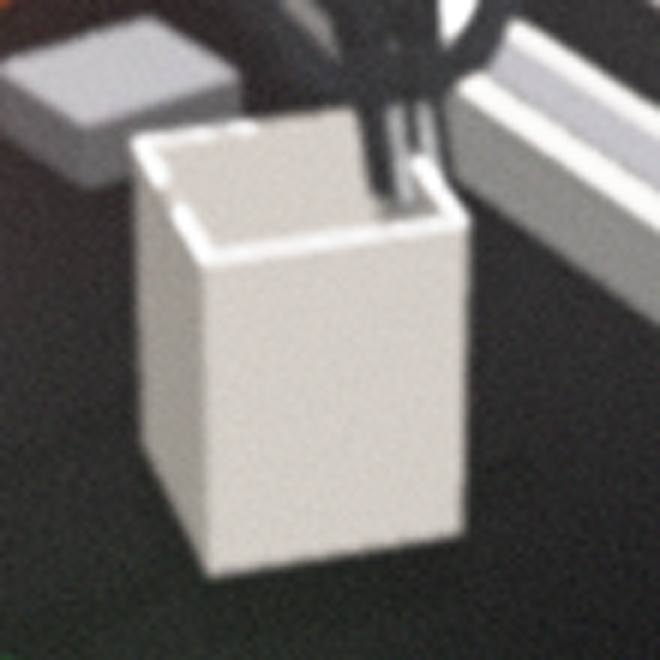

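Emit:
drive_tool --pt "0 0 -0.002 0 0 0 -1" --pt "0 0 -0.002 0 0 0 -1" --pt "0 0 -0.002 0 0 0 -1" --pt "0 0 0 0 0 0 -1"

```text
clock: 9.23
ee_pos: [590.4, 7.7, 118.4]
orientation: [[0.983, -0.091, 0.161], [-0.185, -0.492, 0.85], [0.002, -0.866, -0.501]]
wrist_force: [1.1, 1.4, 2.0]
opening: 2.5
```

Emit:
drive_tool --pt "0 0 -0.001 0 0 0 -1" --pt "0 0 -0.001 0 0 0 -1" --pt "0 0 0 0 0 0 -1"

```text
clock: 9.48
ee_pos: [590.6, 7.8, 118.4]
orientation: [[0.983, -0.091, 0.162], [-0.185, -0.493, 0.85], [0.002, -0.865, -0.501]]
wrist_force: [1.1, 2.7, 6.1]
opening: 2.4
```

Emit:
drive_tool --pt "0 0 0.001 0 0 0 -1" --pt "0 0 0 0 0 0 -0.8" --pt "0 0 0 0 0 0 -0.7" --pt "0 0 0 0 0 0 -0.6" --pt "0 0 0 0 0 0 -0.6"

```text
clock: 9.9
ee_pos: [589.5, 7.7, 116.8]
orientation: [[0.983, -0.094, 0.16], [-0.186, -0.492, 0.85], [-0.001, -0.865, -0.501]]
wrist_force: [-0.2, 0.0, -0.2]
opening: 17.0
```

```bash
python3 - <<'E'
from nxt import *
im=eyes.snapshot('side'); cv2.imwrite("pics/s12.png",im[:,:,::-1])
crop('pics/s12.png','pics/s12c.png',300,200,410,310,6)
im=eyes.snapshot('top'); cv2.imwrite("pics/t12.png",im[:,:,::-1])
crop('pics/t12.png','pics/t12c.png',240,70,400,250,4)
now()
E
```

```text
clock 10.0 phi 89.97 err to arc [45.  -9.1  0.1] F [-1.  -0.7 -0.2] open 17.2
```

View pics/s12c.png

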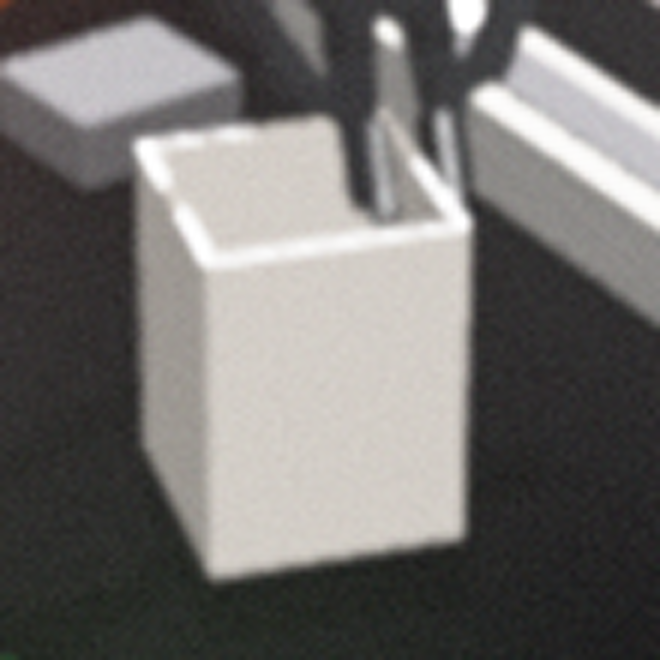

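View pics/t12c.png

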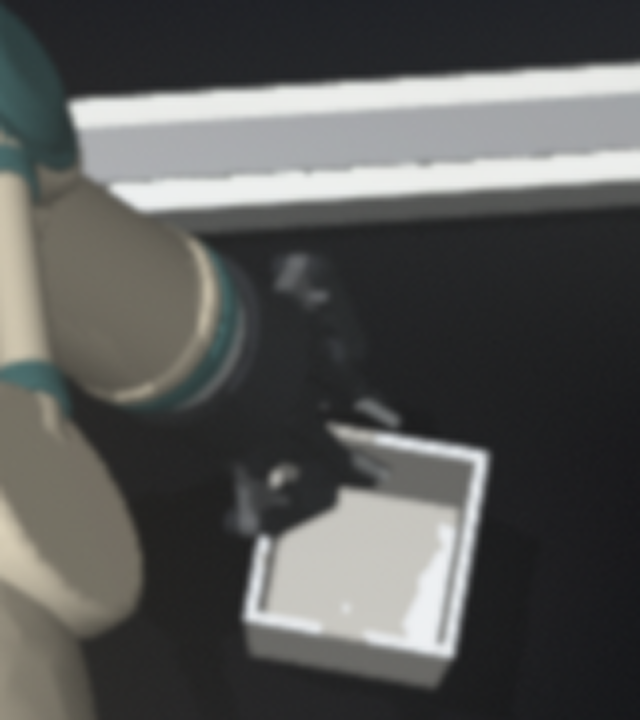

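```bash
python3 - <<'E'
from h import *
np.set_printoptions(suppress=True,precision=1)
r=bp('top',[(362.5,183),(353,233.75),(301.25,225)],130); print(r, np.degrees(np.arctan2(*(r[0]-r[1])[[1,0]])), np.degrees(np.arctan2(*(r[2]-r[1])[[1,0]])))
g=cv2.cvtColor(cv2.imread('pics/top0.png'),cv2.COLOR_BGR2GRAY).astype(float)
P=[];Q=[]
for u in range(80,590,10):
    c=g[:,u]; dd=np.diff(c); y0=int(140-(u-60)*.069)
    w=range(y0-14,y0+8)
    a=[(dd[v],v) for v in w]
    # strongest white->grey drop, then grey->black lowest
    m=min(a); P.append((u,m[1]+.5,c[m[1]-2],c[m[1]+3]))
P=np.array(P); print(P[::10])
f=np.polyfit(P[:,0],P[:,1],1); res=P[:,1]-np.polyval(f,P[:,0]); k=abs(res)<2; f=np.polyfit(P[k,0],P[k,1],1); print(f,k.sum())
X=bp('top',[(80,np.polyval(f,80)),(320,np.polyval(f,320)),(590,np.polyval(f,590))],45); print(X)
e=X[0]-X[2]; print('yaw',np.degrees(np.arctan2(-e[0],e[1])), 'x at y=0', X[2,0]+e[0]*(0-X[2,1])/e[1])
E
```

```text
[[582.  -51.1 130. ]
 [487.6 -32.3 130. ]
 [504.3  62.4 130. ]] -11.291569197571048 79.97463105469973
[[ 80.  134.5 232.   82. ]
 [180.  128.5 232.   85. ]
 [280.  122.5 233.   85. ]
 [380.  115.5 232.   84. ]
 [480.  109.5 225.   81. ]
 [580.  102.5 220.   78. ]]
[ -0.1 140. ] 51
[[ 701.   506.6   45. ]
 [ 730.8   25.4   45. ]
 [ 763.6 -520.8   45. ]]
yaw 3.4830479323097006 x at y=0 731.8511196381436
```

Emit:
drive_tool --pt "0 0 0 0 0 0 -1" --pt "0 0 0 0 0 0 -1" --pt "0 0 0 0 0 0 -1" --pt "0 0 0.004 0 0 0 -1" --pt "0 0 0.004 0 0 0 -1"

```text
clock: 10.42
ee_pos: [589.5, 8.1, 120.7]
orientation: [[0.983, -0.094, 0.16], [-0.186, -0.492, 0.851], [-0.001, -0.866, -0.501]]
wrist_force: [0.0, -0.3, -2.0]
opening: 2.3
```

Emit:
drive_tool --pt "0.0133 0.0014 0 0 0 0.0079 -1" --pt "0.0133 0.0014 0 0 0 0.0079 -1" --pt "0.0133 0.0014 0 0 0 0.0079 -1" --pt "0.0133 0.0014 0 0 0 0.0079 -1" --pt "0.0133 0.0014 0 0 0 0.0079 -1"

```text
clock: 10.83
ee_pos: [624.1, 11.5, 121.0]
orientation: [[0.992, -0.061, 0.107], [-0.123, -0.497, 0.859], [0.0, -0.866, -0.501]]
wrist_force: [0.7, 0.2, -2.5]
opening: 2.2
```

```bash
python3 - <<'E'
from nxt import *
im=eyes.snapshot('side'); cv2.imwrite("pics/s13.png",im[:,:,::-1])
crop('pics/s13.png','pics/s13c.png',280,150,460,310,4)
s=status.sense(); print(s['clock'],s['ee_pos'],s['wrist_force'],s['opening'])
E
```

```text
10.8833 [625.49621307  11.68246338 120.96494169] [ 0.6628379   0.43241321 -3.10925205] 2.1999875417604606
```

View pics/s13c.png

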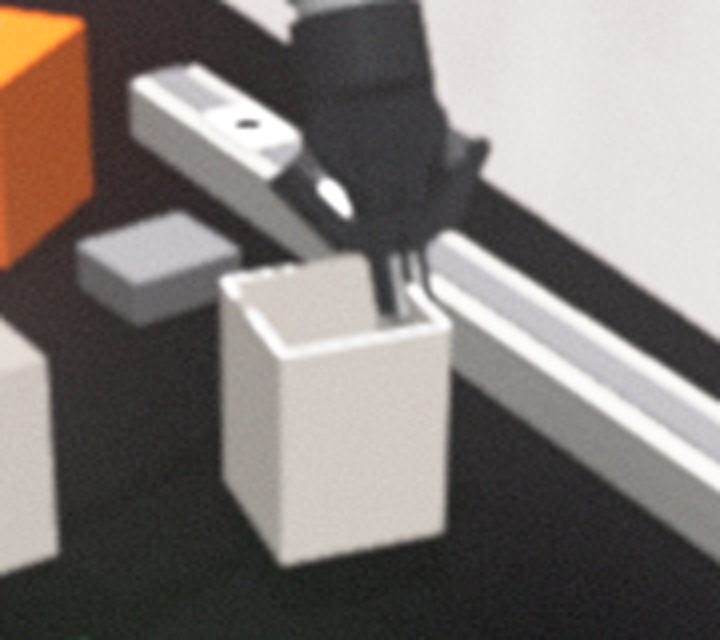

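Emit:
drive_tool --pt "0.0138 0.0014 0 0 0 0.0083 -1" --pt "0.0138 0.0014 0 0 0 0.0083 -1" --pt "0.0138 0.0014 0 0 0 0.0083 -1" --pt "0.0138 0.0014 0 0 0 0.0083 -1" --pt "0.0138 0.0014 0 0 0 0.0083 -1"

```text
clock: 11.3
ee_pos: [658.4, 15.0, 121.1]
orientation: [[0.998, -0.029, 0.05], [-0.058, -0.5, 0.864], [0.0, -0.866, -0.501]]
wrist_force: [-0.1, -0.2, -1.2]
opening: 2.3
```

Emit:
drive_tool --pt "0.0138 0.0014 0 0 0 0.0083 -1" --pt "0.0138 0.0014 0 0 0 0.0083 -1" --pt "0.0138 0.0014 0 0 0 0.0083 -1" --pt "0.0138 0.0014 0 0 0 0.0083 -1" --pt "0 0 0 0 0 0 -1"

```text
clock: 11.72
ee_pos: [686.8, 17.8, 121.1]
orientation: [[1.0, -0.002, 0.006], [-0.006, -0.501, 0.866], [0.002, -0.866, -0.501]]
wrist_force: [-0.5, -0.2, -2.2]
opening: 2.5
```

```bash
python3 - <<'E'
from nxt import *
im=eyes.snapshot('side'); cv2.imwrite("pics/s14.png",im[:,:,::-1])
crop('pics/s14.png','pics/s14c.png',300,150,480,310,4)
im=eyes.snapshot('top'); cv2.imwrite("pics/t14.png",im[:,:,::-1])
crop('pics/t14.png','pics/t14c.png',240,70,400,220,5)
s=status.sense(); print(s['clock'],s['ee_pos'],s['wrist_force'],s['orientation'][:,0])
E
```

```text
11.8167 [685.2328223   17.69403137 121.01102385] [ 0.17804661 -1.22180473 -2.30779971] [ 9.99972451e-01 -7.41236922e-03 -3.93199186e-04]
```

View pics/s14c.png

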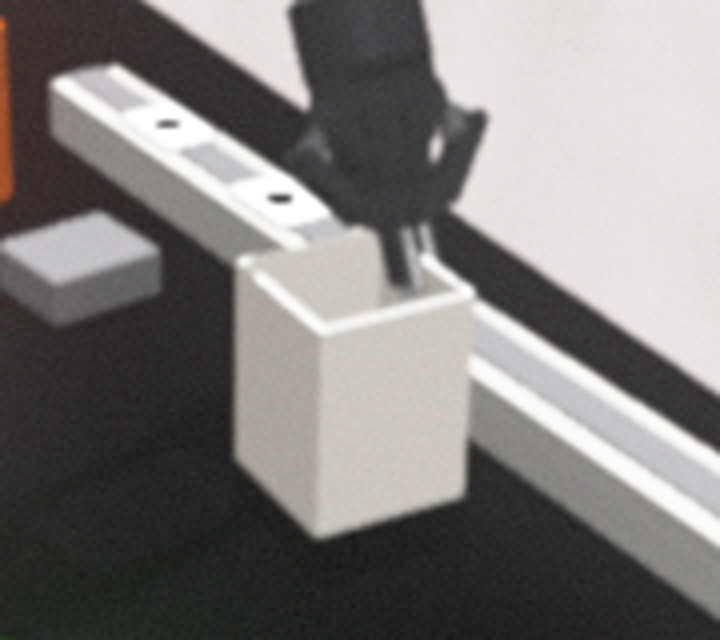

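View pics/t14c.png

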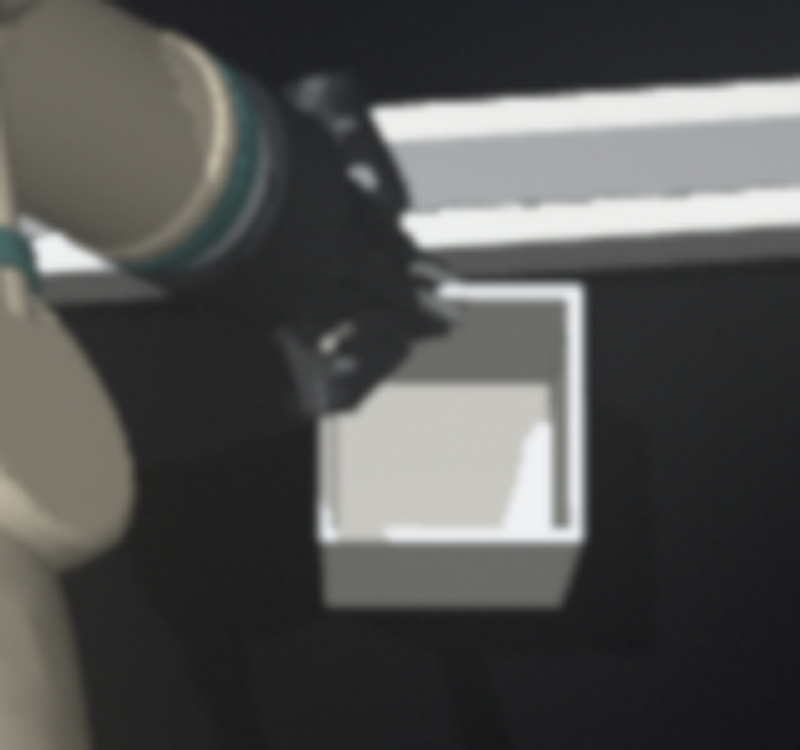

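Emit:
drive_tool --pt "0.012 0.0014 0 0 0 0.0088 -1" --pt "0.012 0.0014 0 0 0 0.0088 -1" --pt "0.012 0.0014 0 0 0 0.0088 -1" --pt "0.012 0.0014 0 0 0 0.0088 -1" --pt "0.01 0.0014 0 0 0 0.0088 -1"

```text
clock: 12.23
ee_pos: [715.1, 21.2, 121.2]
orientation: [[0.998, 0.032, -0.055], [0.063, -0.5, 0.864], [0.0, -0.866, -0.501]]
wrist_force: [-0.1, 0.3, -1.8]
opening: 2.6
```

Emit:
drive_tool --pt "0 0 -0.002 0 0 0 -1" --pt "0 0 -0.002 0 0 0 -1" --pt "0 0 -0.002 0 0 0 -1"

```text
clock: 12.48
ee_pos: [714.0, 21.1, 117.9]
orientation: [[0.998, 0.03, -0.054], [0.062, -0.5, 0.864], [-0.001, -0.866, -0.501]]
wrist_force: [-0.2, 0.2, -2.7]
opening: 2.6
```

```bash
python3 - <<'E'
from nxt import *
im=eyes.snapshot('side'); cv2.imwrite("pics/s15.png",im[:,:,::-1])
crop('pics/s15.png','pics/s15c.png',310,130,470,290,5)
im=eyes.snapshot('top'); cv2.imwrite("pics/t15.png",im[:,:,::-1])
crop('pics/t15.png','pics/t15c.png',260,80,390,190,6)
s=status.sense(); print(s['clock'],s['ee_pos'],s['wrist_force'],s['orientation'][:,0])
E
```

```text
12.5833 [713.77989145  21.18626218 117.74817212] [ 1.06481458  0.96741545 -2.75545995] [ 9.98092376e-01  6.17302855e-02 -9.90277588e-04]
```

View pics/s15c.png

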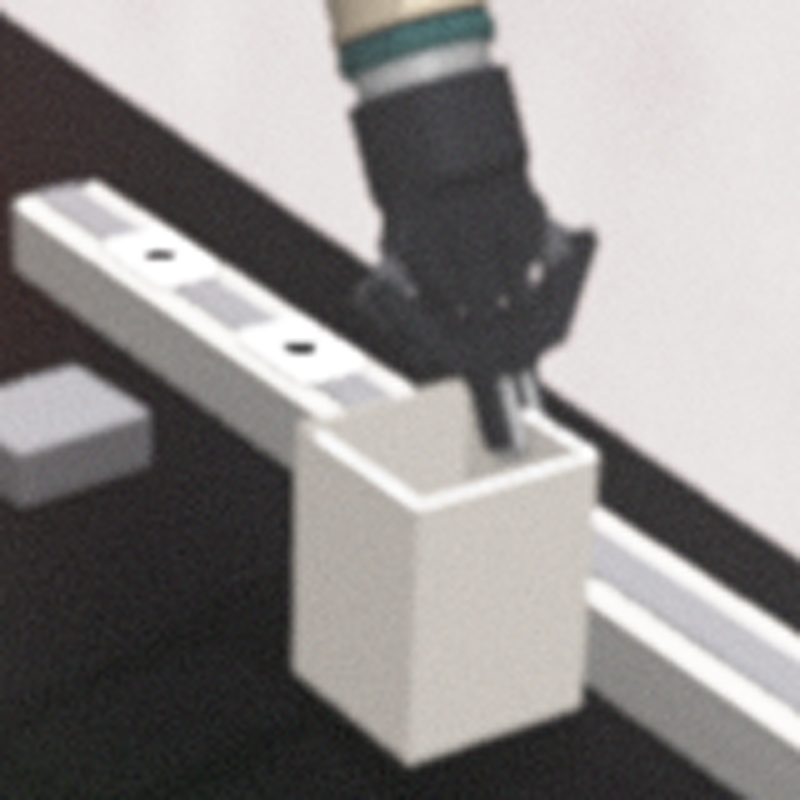

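View pics/t15c.png

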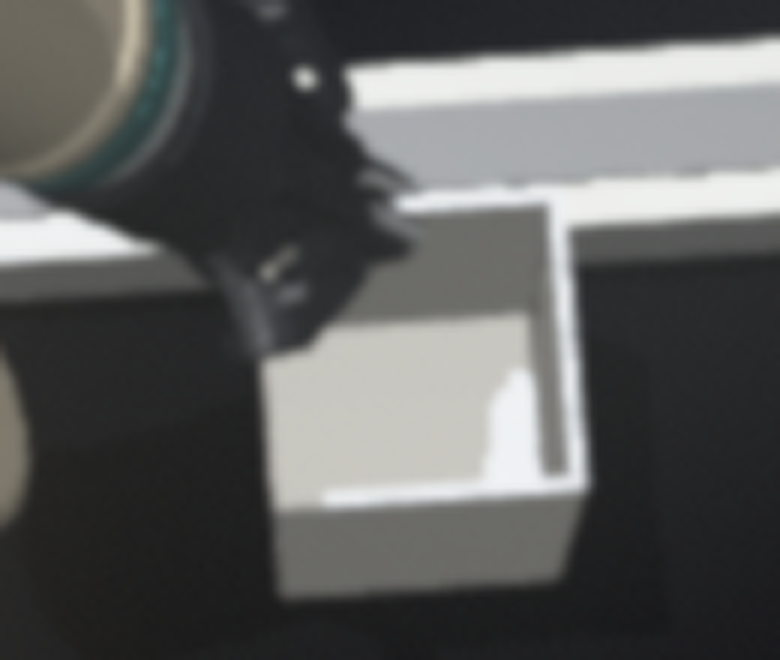

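Emit:
drive_tool --pt "0 0 -0.0015 0 0 0 -1" --pt "0 0 -0.0015 0 0 0 -1" --pt "0 0 0 0 0 0 -1"

```text
clock: 12.83
ee_pos: [714.4, 21.2, 116.9]
orientation: [[0.998, 0.032, -0.053], [0.062, -0.5, 0.864], [0.001, -0.866, -0.501]]
wrist_force: [1.6, 0.6, -0.6]
opening: 2.4
```

Emit:
drive_tool --pt "0 0 0 0 0 0 -1"

```text
clock: 12.92
ee_pos: [714.4, 21.2, 116.9]
orientation: [[0.998, 0.032, -0.053], [0.062, -0.5, 0.864], [0.001, -0.866, -0.501]]
wrist_force: [0.2, 0.5, -1.2]
opening: 2.0
```

Emit:
drive_tool --pt "0.004 0.0002 0 0 0 0 -1" --pt "0.004 0.0002 0 0 0 0 -1" --pt "0.004 0.0002 0 0 0 0 -1" --pt "0.004 0.0003 0 0 0 0 -1"

```text
clock: 13.25
ee_pos: [722.2, 21.5, 116.8]
orientation: [[0.998, 0.03, -0.054], [0.062, -0.5, 0.864], [-0.001, -0.865, -0.501]]
wrist_force: [-0.5, 0.5, -1.2]
opening: 2.3
```

Emit:
drive_tool --pt "0.003 0.0002 0 0 0 0 -1" --pt "0 0 0 0 0 0 -1"

```text
clock: 13.42
ee_pos: [724.1, 21.6, 116.8]
orientation: [[0.998, 0.031, -0.053], [0.062, -0.5, 0.864], [0.0, -0.865, -0.501]]
wrist_force: [-1.1, -0.5, -1.3]
opening: 2.3
```

Emit:
drive_tool --pt "0.003 0.0002 0 0 0 0 -1" --pt "0 0 0 0 0 0 -1"

```text
clock: 13.58
ee_pos: [725.4, 21.7, 116.8]
orientation: [[0.998, 0.031, -0.053], [0.062, -0.5, 0.864], [0.0, -0.865, -0.501]]
wrist_force: [-0.7, -0.6, -0.5]
opening: 2.4
```

Emit:
drive_tool --pt "0.003 0.0002 0 0 0 0 -1" --pt "0 0 0 0 0 0 -1"

```text
clock: 13.75
ee_pos: [726.9, 21.9, 116.7]
orientation: [[0.998, 0.031, -0.054], [0.062, -0.5, 0.864], [0.0, -0.865, -0.501]]
wrist_force: [-0.7, 0.4, -0.2]
opening: 2.3
```

Emit:
drive_tool --pt "0.002 0.0001 0 0 0 0 -1" --pt "0 0 0 0 0 0 -1"

```text
clock: 13.92
ee_pos: [727.8, 21.9, 116.8]
orientation: [[0.998, 0.031, -0.053], [0.062, -0.5, 0.864], [-0.0, -0.866, -0.501]]
wrist_force: [-1.7, -0.1, 1.2]
opening: 2.3
```

Emit:
drive_tool --pt "0.002 0.0001 0 0 0 0 -1" --pt "0 0 0 0 0 0 -1"

```text
clock: 14.08
ee_pos: [728.8, 22.0, 116.7]
orientation: [[0.998, 0.031, -0.053], [0.062, -0.5, 0.864], [-0.0, -0.866, -0.501]]
wrist_force: [-2.0, 0.1, 1.0]
opening: 2.7
```

Emit:
drive_tool --pt "0.002 0.0001 0 0 0 0 -1" --pt "0 0 0 0 0 0 -1"

```text
clock: 14.25
ee_pos: [729.4, 22.0, 116.7]
orientation: [[0.998, 0.03, -0.053], [0.061, -0.5, 0.864], [-0.001, -0.865, -0.501]]
wrist_force: [-2.2, -0.6, 1.2]
opening: 2.4
```

Emit:
drive_tool --pt "0.002 0.0001 0 0 0 0 -1" --pt "0 0 0 0 0 0 -1"

```text
clock: 14.42
ee_pos: [729.7, 22.0, 116.8]
orientation: [[0.998, 0.028, -0.054], [0.061, -0.5, 0.864], [-0.002, -0.865, -0.501]]
wrist_force: [-4.7, 0.5, 2.4]
opening: 2.5
```

Emit:
drive_tool --pt "0.002 0.0001 0 0 0 0 -1" --pt "0 0 0 0 0 0 -1"

```text
clock: 14.58
ee_pos: [730.0, 22.1, 116.8]
orientation: [[0.998, 0.027, -0.054], [0.06, -0.5, 0.864], [-0.004, -0.865, -0.501]]
wrist_force: [-6.1, 0.6, 4.2]
opening: 2.2
```

```bash
python3 - <<'E'
from nxt import *
im=eyes.snapshot('side'); cv2.imwrite("pics/s16.png",im[:,:,::-1])
crop('pics/s16.png','pics/s16c.png',330,130,460,260,6)
im=eyes.snapshot('top'); cv2.imwrite("pics/t16.png",im[:,:,::-1])
crop('pics/t16.png','pics/t16c.png',260,80,390,190,6)
s=status.sense(); print(s['clock'],s['ee_pos'],s['wrist_force'],s['orientation'][:,0])
E
```

```text
14.6833 [730.015415    22.06621314 116.76366033] [-5.26484595  0.87583362  3.2285248 ] [ 0.99817903  0.06022165 -0.00346086]
```

View pics/s16c.png

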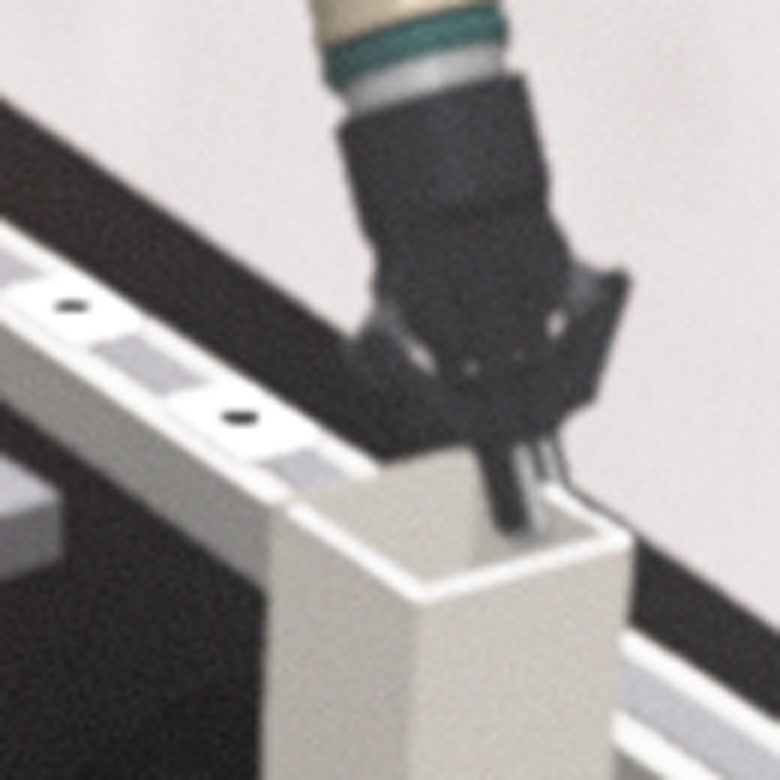

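View pics/t16c.png

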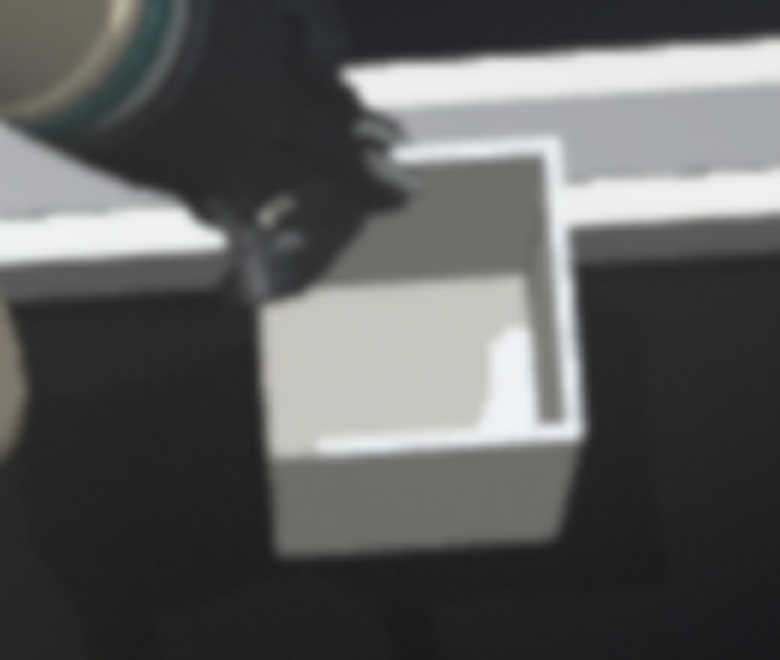

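Emit:
drive_tool --pt "0 0 0 0 0 0 -0.9" --pt "0 0 0 0 0 0 -0.8" --pt "0 0 0 0 0 0 -0.7" --pt "0 0 0 0 0 0 -0.6" --pt "0 0 0 0 0 0 -0.5"

```text
clock: 15.1
ee_pos: [732.8, 22.4, 116.8]
orientation: [[0.998, 0.033, -0.053], [0.063, -0.499, 0.864], [0.002, -0.866, -0.5]]
wrist_force: [-0.5, -0.2, -0.0]
opening: 21.2
```

Emit:
drive_tool --pt "0 0 0 0 0 0 -0.5" --pt "0 0 0 0 0 0 -0.5"

```text
clock: 15.27
ee_pos: [732.3, 22.3, 116.7]
orientation: [[0.998, 0.032, -0.053], [0.062, -0.5, 0.864], [0.001, -0.866, -0.501]]
wrist_force: [0.9, 0.7, 0.8]
opening: 21.0
```

```bash
python3 - <<'E'
from nxt import *
im=eyes.snapshot('top'); cv2.imwrite("pics/t17.png",im[:,:,::-1])
crop('pics/t17.png','pics/t17c.png',260,80,390,190,6)
s=status.sense(); print(s['clock'],s['ee_pos'],s['wrist_force'],s['orientation'][:,0],s['joint_pos'])
E
```

```text
15.3167 [732.12352985  22.26814383 116.68421619] [-0.35993439  0.07933464 -0.24533971] [9.98065657e-01 6.21643454e-02 7.33915224e-04] [ 0.17626804  0.64542384  1.31860044 -0.54468983  1.28737876  0.29940158]
```

View pics/t17c.png

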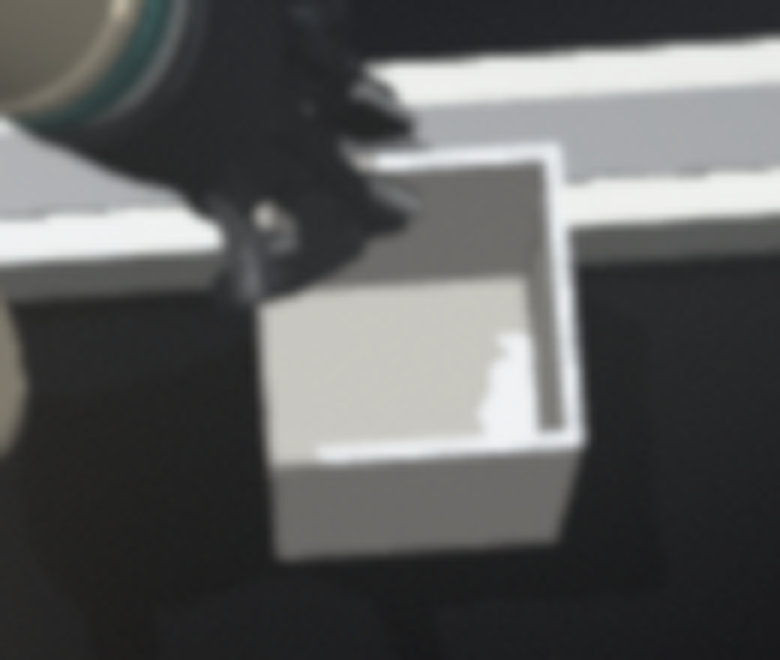

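Emit:
drive_tool --pt "-0.001 0.015 0.026 0 0 0 -0.5" --pt "-0.0013 0.02 0.0346 0 0 0 -0.5" --pt "-0.0013 0.02 0.0346 0 0 0 -0.5" --pt "-0.0013 0.02 0.0346 0 0 0 -0.5" --pt "0 0 0.07 0 0 0 -0.5"

```text
clock: 15.73
ee_pos: [727.6, 61.8, 213.0]
orientation: [[0.998, 0.026, -0.059], [0.064, -0.499, 0.864], [-0.007, -0.866, -0.499]]
wrist_force: [0.1, 1.0, -1.1]
opening: 21.4
```

```bash
python3 - <<'E'
from h import *
from scipy.spatial.transform import Rotation as Ro
from fk import *
import plan
np.set_printoptions(suppress=True,precision=4)
s=status.sense(); print(s['clock'],s['ee_pos'])
N=np.array([.9981,.061,0]);T=np.array([-.061,.9981,0]);z=np.array([0,0,1])
for sg in(1,-1):
    y=.7071*N-.7071*z; x=sg*T; R=np.c_[x,y,np.cross(x,y)]
    rv=Ro.from_matrix(R@s['orientation'].T).as_rotvec(); print(sg,np.degrees(np.linalg.norm(rv)),rv/(np.pi/2))
    q=s['joint_pos']
    for t in np.linspace(0,1,7):
        Rt=Ro.from_rotvec(rv*t).as_matrix()@s['orientation']; xx=s['ee_pos']+t*(np.array([580,5,220])-s['ee_pos'])
        q,e=plan.ik(xx,Rt,q); print(q,round(e,5))
    q,e=plan.ik(np.array([610,5,40]),R,q); print('push',q,e)
E
```

```text
15.7333 [727.6406  61.8356 213.0213]
1 90.88134382148539 [-0.119  -0.1424  0.9926]
[ 0.2269  0.6416  1.1086 -0.5154  1.5019  0.2265] 0.0
[ 0.2409  0.5019  1.36   -0.5876  1.2617  0.102 ] 0.0
[ 0.2349  0.3707  1.5843 -0.6571  1.024  -0.0323] 0.0
[ 0.1998  0.2473  1.7821 -0.7101  0.7832 -0.1988] 0.0
[ 0.1221  0.1341  1.9482 -0.6924  0.5357 -0.4606] 0.0
[-0.0255  0.0362  2.0711 -0.3253  0.3081 -1.1126] 0.0
[-0.2773 -0.0383  2.1812  0.7882  0.3373 -2.5739] 0.0
push [-0.2399  0.3534  2.4063  2.618   0.4326 -4.4457] 4.676162401962003e-05
-1 112.04907333094437 [ 0.6821 -0.6076 -0.8459]
[ 0.2269  0.6416  1.1086 -0.5154  1.5019  0.2265] 0.0
[ 0.1533  0.5245  1.2493 -0.3718  1.3598  0.4261] 0.0
[ 0.0729  0.4005  1.4157 -0.235   1.18    0.5971] 0.0
[-0.0126  0.2765  1.5977 -0.0944  0.9749  0.7324] 0.0
[-0.1007  0.1587  1.7876  0.071   0.7557  0.8194] 0.0
[-0.1889  0.0521  1.9808  0.3099  0.5347  0.818 ] 0.0
[-0.2773 -0.0383  2.1812  0.7882  0.3373  0.5677] 0.0
push [-0.2399  0.3534  2.4063  2.618   0.4326 -1.3041] 4.676162273853368e-05
```

```bash
python3 - <<'E'
from h import *
from scipy.spatial.transform import Rotation as Ro
from fk import *
import plan
np.set_printoptions(suppress=True,precision=3)
s=status.sense(); print(s['clock'],s['ee_pos'])
im=eyes.snapshot('top'); cv2.imwrite("pics/t18.png",im[:,:,::-1]); crop('pics/t18.png','pics/t18c.png',260,80,390,190,6)
im=eyes.snapshot('side'); cv2.imwrite("pics/s18.png",im[:,:,::-1]); crop('pics/s18.png','pics/s18c.png',330,130,460,260,6)
N=np.array([.9981,.061,0]);T=np.array([-.061,.9981,0]);z=np.array([0,0,1])
for deg in(30,35):
  a=np.radians(deg)
  for sg in(1,-1):
    y=np.sin(a)*N-np.cos(a)*z; x=sg*T; R=np.c_[x,y,np.cross(x,y)]
    rv=Ro.from_matrix(R@s['orientation'].T).as_rotvec(); print(deg,sg,np.degrees(np.linalg.norm(rv)),rv/(np.pi/2))
    q=s['joint_pos']
    for t in np.linspace(0,1,5):
        Rt=Ro.from_rotvec(rv*t).as_matrix()@s['orientation']; xx=s['ee_pos']+t*(np.array([580,5,240])-s['ee_pos'])
        q,e=plan.ik(xx,Rt,q); print(q,round(e,5))
    for X in([580,5,40],[625,5,40]): q,e=plan.ik(np.array(X),R,q); print('push',q,e)
E
```

```text
15.7333 [727.641  61.836 213.021]
30 1 89.84384906470028 [ 0.003 -0.004  0.998]
[ 0.227  0.642  1.109 -0.515  1.502  0.227] 0.0
[ 0.217  0.447  1.416 -0.547  1.204 -0.059] 0.0
[ 0.156  0.271  1.657 -0.502  0.929 -0.446] 0.0
[ 0.021  0.121  1.825 -0.266  0.718 -1.061] 0.0
[-0.191  0.018  1.92   0.194  0.702 -1.939] 0.0
push [-0.22   0.289  2.195  0.749  0.205 -2.554] 4.073075566934925e-05
push [-0.191  0.351  2.086  0.576  0.231 -2.354] 4.0730765575647254e-05
30 -1 104.76324020850386 [ 0.548 -0.489 -0.903]
[ 0.227  0.642  1.109 -0.515  1.502  0.227] 0.0
[ 0.131  0.502  1.261 -0.332  1.374  0.53 ] 0.0
[ 0.025  0.344  1.463 -0.16   1.18   0.796] 0.0
[-0.086  0.179  1.689  0.009  0.948  1.02 ] 0.0
[-0.191  0.018  1.92   0.194  0.702  1.203] 0.0
push [-0.22   0.289  2.195  0.749  0.205  0.587] 4.0730760491491935e-05
push [-0.191  0.351  2.086  0.576  0.231  0.788] 4.073076758714933e-05
35 1 89.97291515580575 [-0.037 -0.05   0.998]
[ 0.227  0.642  1.109 -0.515  1.502  0.227] 0.0
[ 0.225  0.442  1.434 -0.571  1.185 -0.031] 0.0
[ 0.17   0.258  1.695 -0.559  0.882 -0.38 ] 0.0
[ 0.031  0.099  1.881 -0.326  0.625 -0.993] 0.0
[-0.212 -0.014  1.993  0.282  0.588 -2.033] 0.0
push [-0.255  0.286  2.322  1.856  0.187 -3.694] 4.0960795984923415e-05
push [-0.231  0.345  2.204  1.562  0.166 -3.374] 4.096078389459468e-05
35 -1 107.06985432071875 [ 0.593 -0.529 -0.886]
[ 0.227  0.642  1.109 -0.515  1.502  0.227] 0.0
[ 0.125  0.488  1.282 -0.322  1.344  0.525] 0.0
[ 0.013  0.318  1.503 -0.14   1.119  0.778] 0.0
[-0.103  0.147  1.746  0.049  0.858  0.977] 0.0
[-0.212 -0.014  1.993  0.282  0.588  1.109] 0.0
push [-0.255  0.286  2.322  1.856  0.187 -0.552] 4.0960802709544275e-05
push [-0.231  0.345  2.204  1.562  0.166 -0.232] 4.096078765047917e-05
```

View pics/t18c.png

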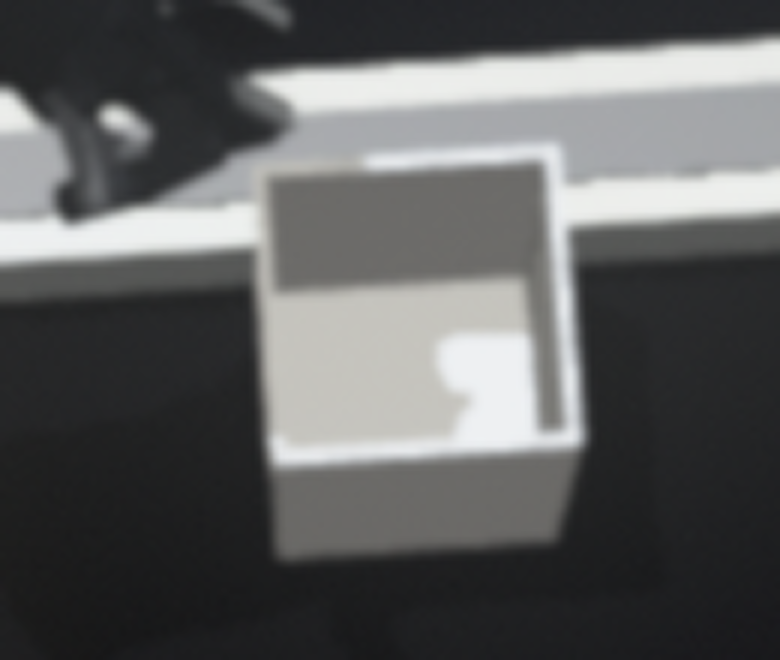

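View pics/s18c.png

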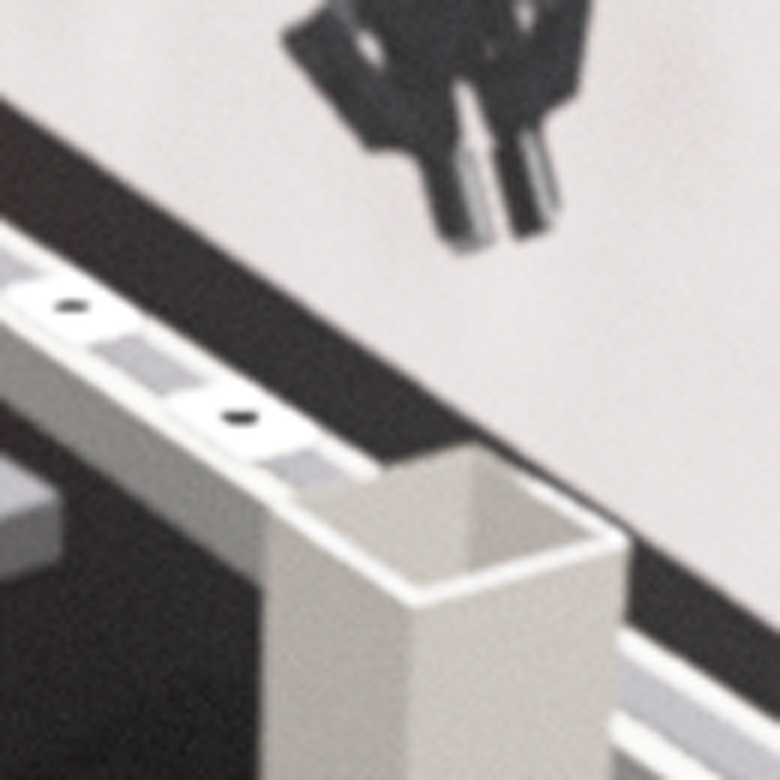

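```bash
python3 - <<'E'
from h import *
from scipy.spatial.transform import Rotation as Ro
import plan
np.set_printoptions(suppress=True,precision=3)
s=status.sense()
o=np.array([260,80])
r=bp('top',[np.array(p)/6+o for p in [(253,170),(562,143),(586,443),(271,466)]],130); print(r[:,:2],r.mean(0))
b=bp('top',[np.array(p)/6+o for p in [(278,560),(557,543)]],0); print(b)
def yaw(a,c): e=a-c; return np.degrees(np.arctan2(-e[0],e[1]))
print('rim far',yaw(r[0],r[1]),'near',yaw(r[3],r[2]),'base',yaw(b[0],b[1]))
N=np.array([.9981,.061,0]);T=np.array([-.061,.9981,0]);z=np.array([0,0,1])
a=np.radians(10); y=np.sin(a)*N-np.cos(a)*z; R=np.c_[np.cross(y,-T),y,-T]; 
if R[0,0]<0: R=np.c_[np.cross(y,T),y,T]
print(R, np.linalg.det(R))
rv=Ro.from_matrix(R@s['orientation'].T).as_rotvec(); print(np.degrees(np.linalg.norm(rv)),rv/(np.pi/2))
q=s['joint_pos']
for X in([727,30,260],[540,5,260],[540,5,22],[585,5,22]):
    q,e=plan.ik(np.array(X,float),R,q); print(X,q,round(e,5))
E
```

```text
[[724.992  59.804]
 [733.185 -36.862]
 [637.198 -42.999]
 [630.466  54.618]] [681.46   8.64 130.  ]
[[630.315  53.947   0.   ]
 [635.753 -42.54    0.   ]]
rim far 4.844547804612013 near 3.9451309524611236 base 3.2257674280677593
[[ 0.983  0.173 -0.061]
 [ 0.06   0.011  0.998]
 [ 0.174 -0.985  0.   ]] 0.9999223368847233
31.44341332047537 [ 0.339 -0.08   0.03 ]
[727, 30, 260] [-0.065  0.446  1.225  0.023  1.297 -0.13 ] 4e-05
[540, 5, 260] [-0.143  0.103  1.685  0.038  1.183 -0.215] 4e-05
[540, 5, 22] [-0.144  0.349  2.006  0.061  0.617 -0.252] 4e-05
[585, 5, 22] [-0.132  0.412  1.9    0.054  0.659 -0.233] 4e-05
```

Emit:
drive_tool --pt "-0.02 -0.02 0.02 0.068 -0.016 0.006 1" --pt "-0.02 -0.02 0.02 0.068 -0.016 0.006 1" --pt "-0.02 -0.02 0.02 0.068 -0.016 0.006 1" --pt "-0.02 -0.02 0.02 0.068 -0.016 0.006 1" --pt "-0.02 -0.02 0.02 0.068 -0.016 0.006 1"

```text
clock: 16.25
ee_pos: [679.2, 9.5, 268.1]
orientation: [[0.984, 0.167, -0.067], [0.065, 0.016, 0.998], [0.167, -0.986, 0.005]]
wrist_force: [0.3, -0.3, 0.3]
opening: 79.9
```

Emit:
drive_tool --pt "-0.07 0 0 0 0 0 1" --pt "-0.07 0 0 0 0 0 1" --pt "-0.07 0 0 0 0 0 1" --pt "-0.07 0 0 0 0 0 1" --pt "0 0 0 0 0 0 1"

```text
clock: 16.67
ee_pos: [531.5, 9.9, 265.6]
orientation: [[0.986, 0.155, -0.065], [0.064, 0.012, 0.998], [0.156, -0.988, 0.002]]
wrist_force: [-0.7, -0.7, 0.6]
opening: 85.3
```

```bash
python3 - <<'E'
from h import *
np.set_printoptions(suppress=True,precision=3)
im=eyes.snapshot('side'); cv2.imwrite("pics/s19.png",im[:,:,::-1]); crop('pics/s19.png','pics/s19c.png',260,90,460,290,4)
s=status.sense(); print(s['clock'],s['ee_pos'],s['orientation'],s['joint_pos'],s['opening'])
E
```

```text
16.7167 [535.674   9.603 266.541] [[ 0.985  0.161 -0.065]
 [ 0.064  0.012  0.998]
 [ 0.161 -0.987  0.001]] [-0.134  0.119  1.662  0.036  1.203 -0.21 ] 85.04741064723308
```

View pics/s19c.png

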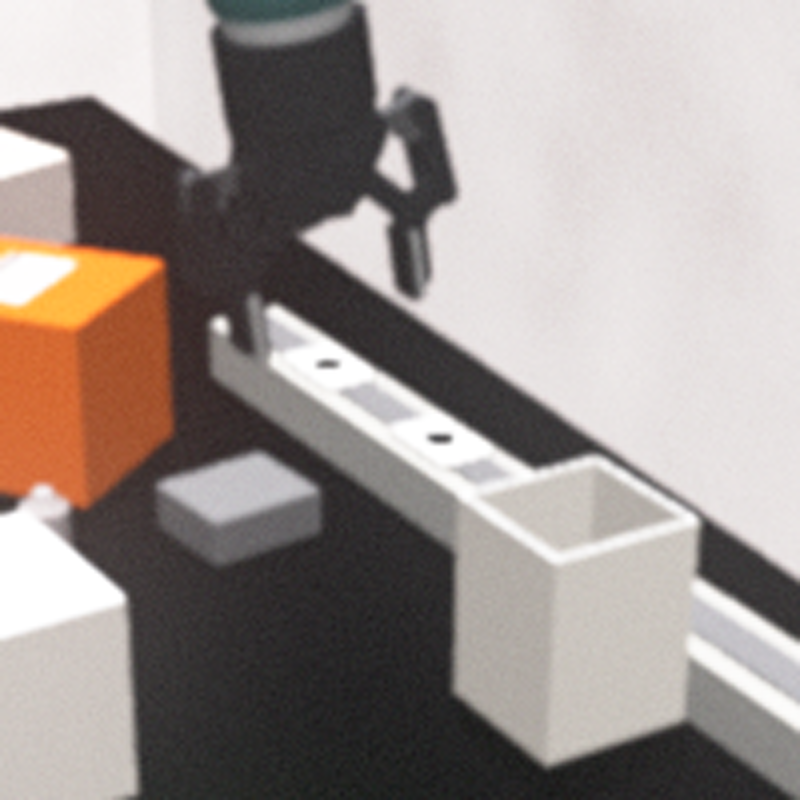

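```bash
python3 - <<'E'
from h import *
from scipy.spatial.transform import Rotation as Ro
import plan
np.set_printoptions(suppress=True,precision=4)
s=status.sense()
N=np.array([.9981,.061,0]);T=np.array([-.061,.9981,0]);z=np.array([0,0,1])
for deg in (26,30):
    a=np.radians(deg); y=np.sin(a)*N-np.cos(a)*z; x=-T; R=np.c_[x,y,np.cross(x,y)]
    rv=Ro.from_matrix(R@s['orientation'].T).as_rotvec(); print(deg,np.degrees(np.linalg.norm(rv)),rv/(np.pi/2)/14)
    q=s['joint_pos']
    for t in(.5,1): q,e=plan.ik(s['ee_pos'],Ro.from_rotvec(rv*t).as_matrix()@s['orientation'],q); print(q)
    for X in([570,8,200],[580,8,100],[580,8,40],[600,8,40],[625,8,40]):
        q,e=plan.ik(np.array(X,float),R,q); print(X,q,round(e,5))
E
```

```text
26 91.42847688396358 [ 0.0223 -0.009  -0.0685]
[-0.206   0.0215  1.7846  0.1607  1.0588  0.4474]
[-0.1846 -0.0545  1.8996  0.1412  0.8596  1.2566]
[570, 8, 200] [-0.1745  0.0634  1.9468  0.1604  0.6949  1.2347] 4e-05
[580, 8, 100] [-0.1749  0.202   2.0621  0.2399  0.4458  1.1407] 4e-05
[580, 8, 40] [-0.1822  0.2987  2.1264  0.3734  0.2936  0.9925] 4e-05
[600, 8, 40] [-0.1725  0.3269  2.0804  0.3411  0.3081  1.034 ] 4e-05
[625, 8, 40] [-0.1617  0.3618  2.022   0.3053  0.328   1.08  ] 4e-05
30 92.0636731816791 [ 0.0248 -0.0113 -0.0678]
[-0.2257  0.0045  1.8116  0.198   1.0247  0.406 ]
[-0.201  -0.0866  1.9551  0.1865  0.7732  1.2083]
[570, 8, 200] [-0.1899  0.037   2.0037  0.2209  0.6024  1.1694] 4e-05
[580, 8, 100] [-0.1943  0.1852  2.121   0.3784  0.3489  0.991 ] 4e-05
[580, 8, 40] [-0.2124  0.2888  2.1947  0.7367  0.2024  0.6061] 4e-05
[600, 8, 40] [-0.1989  0.3167  2.1461  0.6538  0.2129  0.7016] 4e-05
[625, 8, 40] [-0.1841  0.3511  2.0855  0.5638  0.229   0.8055] 4e-05
```

Emit:
drive_tool --pt "0 0 0 0.0248 -0.0113 -0.0678 -1" --pt "0 0 0 0.0248 -0.0113 -0.0678 -1" --pt "0 0 0 0.0248 -0.0113 -0.0678 -1" --pt "0 0 0 0.0248 -0.0113 -0.0678 -1" --pt "0 0 0 0.0248 -0.0113 -0.0678 -1"

```text
clock: 17.13
ee_pos: [540.9, 9.1, 266.7]
orientation: [[0.852, 0.281, 0.442], [-0.481, 0.086, 0.873], [0.207, -0.956, 0.208]]
wrist_force: [0.5, 0.2, 0.7]
opening: 25.6
```

Emit:
drive_tool --pt "0 0 0 0.0248 -0.0113 -0.0678 -1" --pt "0 0 0 0.0248 -0.0113 -0.0678 -1" --pt "0 0 0 0.0248 -0.0113 -0.0678 -1" --pt "0 0 0 0.0248 -0.0113 -0.0678 -1" --pt "0 0 0 0.0248 -0.0113 -0.0678 -1"

```text
clock: 17.55
ee_pos: [540.7, 9.0, 266.8]
orientation: [[0.466, 0.412, 0.783], [-0.875, 0.084, 0.476], [0.131, -0.907, 0.4]]
wrist_force: [0.8, -0.1, -0.6]
opening: -0.2
```

Emit:
drive_tool --pt "0 0 0 0.0248 -0.0113 -0.0678 -1" --pt "0 0 0 0.0248 -0.0113 -0.0678 -1" --pt "0 0 0 0.0248 -0.0113 -0.0678 -1" --pt "0 0 0 0.0248 -0.0113 -0.0678 -1" --pt "0 0 0 0 0 0 -1"

```text
clock: 17.97
ee_pos: [539.3, 10.0, 266.2]
orientation: [[0.06, 0.499, 0.865], [-0.998, 0.028, 0.052], [0.002, -0.866, 0.499]]
wrist_force: [-0.2, -0.0, 0.1]
opening: -0.1
```

```bash
python3 - <<'E'
from h import *
np.set_printoptions(suppress=True,precision=3)
im=eyes.snapshot('side'); cv2.imwrite("pics/s20.png",im[:,:,::-1]); crop('pics/s20.png','pics/s20c.png',260,90,460,290,4)
s=status.sense(); print(s['clock'],s['ee_pos'],s['orientation'],s['joint_pos'],s['opening'])
E
```

```text
18.0167 [539.701   9.909 266.44 ] [[ 0.064  0.499  0.865]
 [-0.998  0.029  0.057]
 [ 0.003 -0.866  0.499]] [-0.193 -0.035  1.935  0.185  0.741  1.209] 0.04385361414321084
```

View pics/s20c.png

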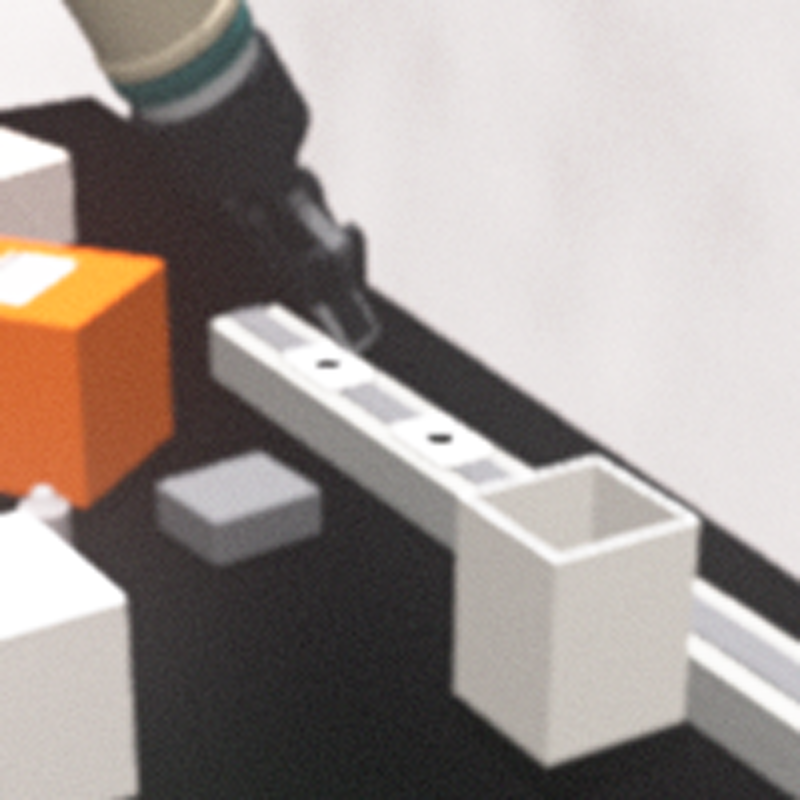

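Emit:
drive_tool --pt "0.01 -0.0005 -0.057 0 0 0 -1" --pt "0.01 -0.0005 -0.057 0 0 0 -1" --pt "0.01 -0.0005 -0.057 0 0 0 -1" --pt "0.01 -0.0005 -0.057 0 0 0 -1" --pt "0.01 -0.0005 -0.057 0 0 0 -1"

```text
clock: 18.43
ee_pos: [565.9, 7.9, 123.4]
orientation: [[0.063, 0.5, 0.864], [-0.998, 0.028, 0.057], [0.004, -0.866, 0.501]]
wrist_force: [0.5, 1.0, 1.1]
opening: -0.0
```

Emit:
drive_tool --pt "0.01 -0.0005 -0.057 0 0 0 -1" --pt "0.01 -0.0005 -0.057 0 0 0 -1" --pt "0.01 -0.0005 -0.05 0 0 0 -1" --pt "0 0 0 0 0 0 -1" --pt "0 0 0 0 0 0 -1"

```text
clock: 18.85
ee_pos: [578.9, 8.8, 51.4]
orientation: [[0.063, 0.499, 0.864], [-0.998, 0.032, 0.054], [-0.001, -0.866, 0.5]]
wrist_force: [0.4, -0.9, 0.9]
opening: -0.5
```

```bash
python3 - <<'E'
from h import *
np.set_printoptions(suppress=True,precision=3)
im=eyes.snapshot('side'); cv2.imwrite("pics/s21.png",im[:,:,::-1]); crop('pics/s21.png','pics/s21c.png',280,120,460,300,4)
s=status.sense(); print(s['clock'],s['ee_pos'],s['orientation'],s['joint_pos'],s['wrist_force'])
E
```

```text
18.9 [579.312   8.658  52.656] [[ 0.064  0.501  0.863]
 [-0.998  0.032  0.055]
 [ 0.    -0.865  0.502]] [-0.18   0.319  2.194  0.816  0.167  0.55 ] [ 0.08  -0.81  -0.177]
```

View pics/s21c.png

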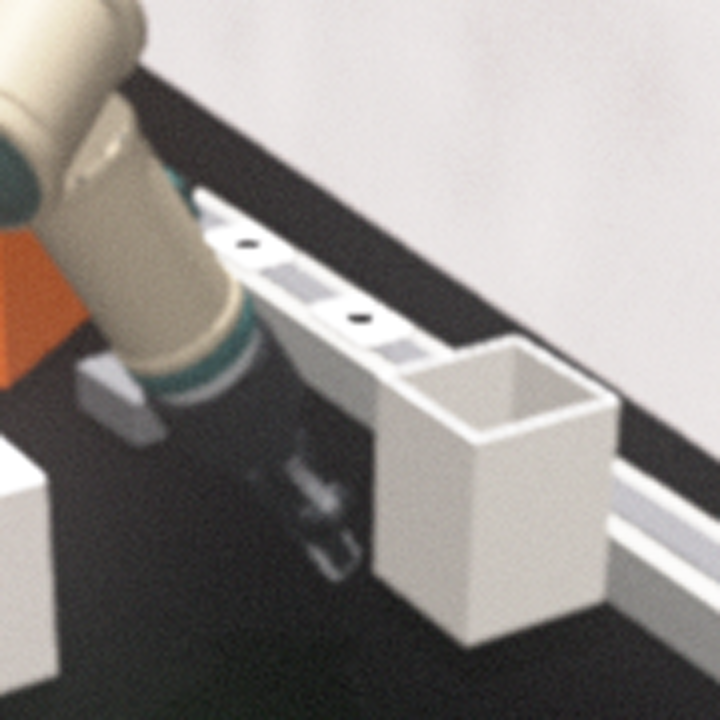

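Emit:
drive_tool --pt "0.008 0 -0.006 -0.001 0.011 0 -1" --pt "0.008 0 -0.006 -0.001 0.011 0 -1" --pt "0.008 0 -0.006 -0.001 0.011 0 -1" --pt "0.006 0 -0.006 0 0 0 -1" --pt "0 0 0 0 0 0 -1"

```text
clock: 19.32
ee_pos: [595.0, 8.7, 42.0]
orientation: [[0.064, 0.458, 0.886], [-0.998, 0.027, 0.058], [0.002, -0.888, 0.459]]
wrist_force: [-0.6, 0.5, -0.5]
opening: -0.1
```

```bash
python3 - <<'E'
from h import *
np.set_printoptions(suppress=True,precision=3)
s=status.sense(); print(s['clock'],s['ee_pos'],s['orientation'][:,1],s['joint_pos'],s['wrist_force'])
E
```

```text
19.3167 [594.964   8.692  41.968] [ 0.458  0.027 -0.888] [-0.163  0.356  2.132  0.503  0.212  0.874] [-0.573  0.467 -0.523]
```

Emit:
drive_tool --pt "0.006 0.0003 0 0 0 0 -1" --pt "0.006 0.0003 0 0 0 0 -1" --pt "0.006 0.0003 0 0 0 0 -1" --pt "0.006 0.0003 0 0 0 0 -1" --pt "0.004 0.0003 0 0 0 0 -1"

```text
clock: 19.73
ee_pos: [607.6, 9.7, 40.5]
orientation: [[0.063, 0.455, 0.888], [-0.998, 0.028, 0.056], [0.001, -0.89, 0.456]]
wrist_force: [-0.2, -0.1, -0.5]
opening: -0.2
```

Emit:
drive_tool --pt "0.003 0.0002 0 0 0 0 -1" --pt "0.003 0.0002 0 0 0 0 -1" --pt "0 0 0 0 0 0 -1"

```text
clock: 19.98
ee_pos: [610.5, 10.0, 40.3]
orientation: [[0.063, 0.455, 0.888], [-0.998, 0.028, 0.056], [0.001, -0.89, 0.456]]
wrist_force: [-0.1, -0.1, 0.2]
opening: -0.3
```

Emit:
drive_tool --pt "0.003 0.0002 0 0 0 0 -1" --pt "0.003 0.0002 0 0 0 0 -1" --pt "0 0 0 0 0 0 -1"

```text
clock: 20.23
ee_pos: [613.5, 10.2, 40.4]
orientation: [[0.063, 0.455, 0.888], [-0.998, 0.028, 0.056], [0.001, -0.89, 0.456]]
wrist_force: [-0.0, -0.2, 0.1]
opening: -0.1
```

Emit:
drive_tool --pt "0.003 0 0 0 0 0 -1" --pt "0.003 0 0 0 0 0 -1" --pt "0 0 0 0 0 0 -1"

```text
clock: 20.48
ee_pos: [616.6, 10.1, 40.5]
orientation: [[0.063, 0.455, 0.888], [-0.998, 0.028, 0.056], [0.001, -0.89, 0.456]]
wrist_force: [0.3, 0.2, -1.2]
opening: 0.2
```

Emit:
drive_tool --pt "0.003 0 0 0 0 0 -1" --pt "0.003 0 0 0 0 0 -1" --pt "0 0 0 0 0 0 -1"

```text
clock: 20.73
ee_pos: [619.6, 10.1, 40.4]
orientation: [[0.063, 0.455, 0.888], [-0.998, 0.028, 0.056], [0.001, -0.89, 0.456]]
wrist_force: [1.1, 0.2, 0.0]
opening: -0.0
```

```bash
python3 - <<'E'
from h import *
np.set_printoptions(suppress=True,precision=3)
im=eyes.snapshot('side'); cv2.imwrite("pics/s22.png",im[:,:,::-1]); crop('pics/s22.png','pics/s22c.png',300,130,460,290,5)
im=eyes.snapshot('top'); cv2.imwrite("pics/t22.png",im[:,:,::-1]); crop('pics/t22.png','pics/t22c.png',260,80,390,190,6)
s=status.sense(); print(s['clock'],s['ee_pos'],s['joint_pos'],s['wrist_force'])
E
```

```text
20.8333 [619.222  10.189  40.304] [-0.151  0.384  2.079  0.427  0.235  0.963] [-0.363 -0.163 -0.523]
```

View pics/s22c.png

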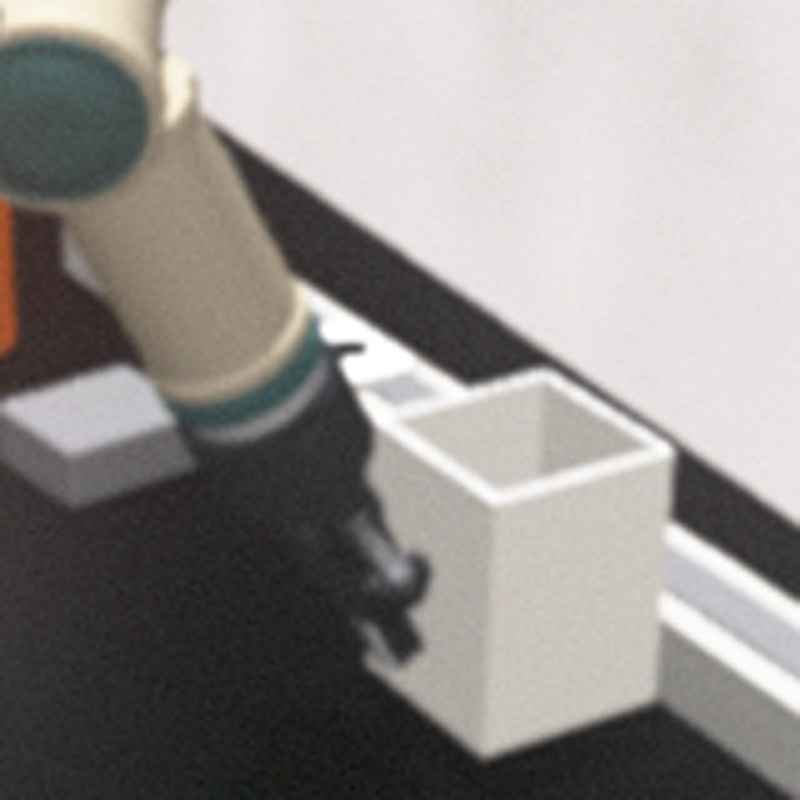

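View pics/t22c.png

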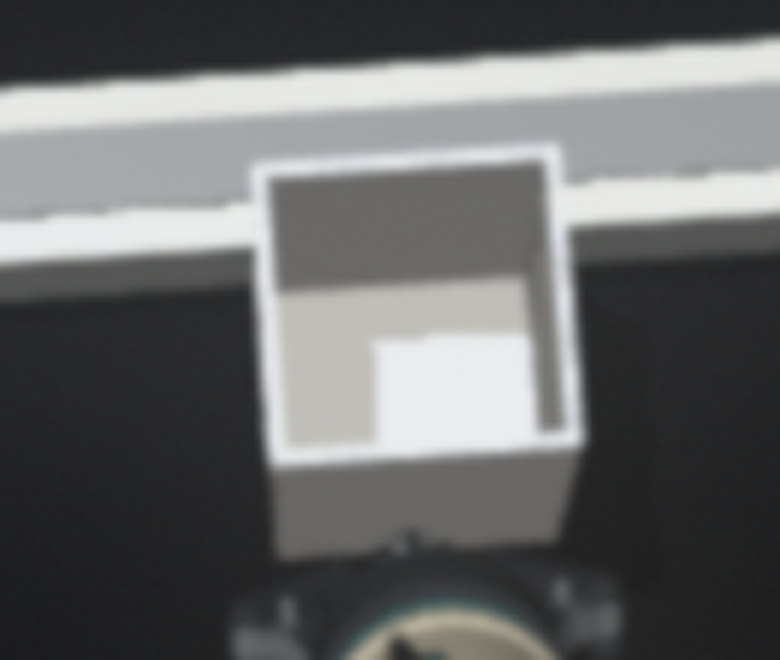

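Emit:
drive_tool --pt "0.003 0.0001 0 0 0 0 -1" --pt "0.003 0.0001 0 0 0 0 -1" --pt "0 0 0 0 0 0 -1"

```text
clock: 21.08
ee_pos: [622.0, 10.4, 40.2]
orientation: [[0.063, 0.454, 0.889], [-0.998, 0.028, 0.056], [0.0, -0.89, 0.455]]
wrist_force: [-1.6, -0.5, 0.4]
opening: 0.3
```

Emit:
drive_tool --pt "0.002 0.0001 0 0 0 0 -1" --pt "0.002 0.0001 0 0 0 0 -1" --pt "0 0 0 0 0 0 -1"

```text
clock: 21.33
ee_pos: [622.3, 10.6, 39.8]
orientation: [[0.063, 0.452, 0.89], [-0.998, 0.029, 0.056], [-0.0, -0.891, 0.453]]
wrist_force: [-6.5, -2.9, 4.4]
opening: 0.1
```

Emit:
drive_tool --pt "0.002 0.0001 0 0 0 0 -1" --pt "0.002 0.0001 0 0 0 0 -1" --pt "0 0 0 0 0 0 -1"

```text
clock: 21.58
ee_pos: [622.5, 11.0, 39.1]
orientation: [[0.064, 0.45, 0.891], [-0.998, 0.03, 0.056], [-0.001, -0.893, 0.451]]
wrist_force: [-11.7, -3.0, 7.5]
opening: -0.1
```

Emit:
drive_tool --pt "-0.008 0 0 0 0 0 -1" --pt "-0.03 0 0 0 0 0 -1" --pt "-0.05 0 0 0 0 0 -1" --pt "-0.06 0 0.02 0 0 0 -1" --pt "-0.06 0 0.04 0 0 0 -1"

```text
clock: 22.0
ee_pos: [520.1, 10.8, 68.4]
orientation: [[0.062, 0.451, 0.89], [-0.998, 0.029, 0.055], [-0.001, -0.892, 0.452]]
wrist_force: [-1.4, -0.6, 1.2]
opening: 0.0
```

Emit:
drive_tool --pt "-0.02 0 0.06 0 0 0 -1" --pt "0 0 0.07 0 0 0 -1" --pt "0 0 0.07 0 0 0 -1" --pt "0 0 0.07 0 0 0 -1" --pt "0 0 0 0 0 0 -1"

```text
clock: 22.42
ee_pos: [517.7, 9.4, 214.8]
orientation: [[0.062, 0.471, 0.88], [-0.998, 0.025, 0.057], [0.005, -0.882, 0.472]]
wrist_force: [1.4, -1.3, 1.3]
opening: -0.1
```

```bash
python3 - <<'E'
from h import *
np.set_printoptions(suppress=True,precision=2)
im=eyes.snapshot('side'); cv2.imwrite("pics/s23.png",im[:,:,::-1]); crop('pics/s23.png','pics/s23c.png',320,130,460,290,5)
im=eyes.snapshot('top'); cv2.imwrite("pics/t23.png",im[:,:,::-1]); crop('pics/t23.png','pics/t23c.png',260,80,390,190,6)
s=status.sense(); print(s['clock'],s['ee_pos'],s['wrist_force'])
for th in('bin','oil_bottle','slide_box','objective','channel'):
  for c in('top','side'):
    for d in eyes.place_of(th,c): print(th,c,towld(c,d['xyz']),round(d['confidence'],2))
# rim edges subpixel, outer near edge & far edge in top view
g=cv2.cvtColor(cv2.imread('pics/t23.png'),cv2.COLOR_BGR2GRAY).astype(float)
def edge(us,vlo,vhi,sl,sign):
    P=[]
    for u in us:
        o=int(round(sl*(u-us[0]))); c=sign*np.diff(g[vlo+o:vhi+o,u]); i=int(np.argmax(c))
        if 0<i<len(c)-1:
            a,b,d=c[i-1:i+2]; P.append((u,vlo+o+i+.5+.5*(a-d)/(a-2*b+d)))
    P=np.array(P); f=np.polyfit(P[:,0],P[:,1],1); r=P[:,1]-np.polyval(f,P[:,0]); k=abs(r)<.6; f=np.polyfit(P[k,0],P[k,1],1); return f,[(us[0],np.polyval(f,us[0])),(us[-1],np.polyval(f,us[-1]))],k.sum()
def yaw(X): e=X[0]-X[1]; return np.degrees(np.arctan2(-e[0],e[1]))
f,p,k=edge(range(309,353),152,162,-.08,-1); X=bp('top',p,130); print('near rim',k,X[:,:2].ravel(),yaw(X))
f,p,k=edge(range(305,350),102,111,-.08,1); X=bp('top',p,130); print('far rim',k,X[:,:2].ravel(),yaw(X))
f,p,k=edge(range(310,350),168,178,-.07,-1); X=bp('top',p,0); print('near base',k,X[:,:2].ravel(),yaw(X))
for u in(range(250,298),range(360,420)):
    f,p,k=edge(u,int(118-(u[0]-260)*.064),int(128-(u[0]-260)*.064),-.064,-1); X=bp('top',p,45); print('chan',k,X[:,:2].ravel(),yaw(X))
E
```

```text
22.5167 [513.46  10.32 207.84] [ 0.07 -0.23 -0.6 ]
bin top [247.02  77.56  64.  ] 0.95
bin top [ 306.56 -200.2    45.45] 0.89
bin top [682.63   6.68   2.23] 0.85
bin top [581.23 424.    65.65] 0.65
bin side [249.81  88.08  59.53] 0.97
bin side [577.87 435.61  64.36] 0.87
bin side [ 307.6  -199.84   49.66] 0.77
bin side [680.     9.11   1.03] 0.59
oil_bottle side [ 498.1  -358.65    0.29] 0.88
slide_box top [609.95 304.75  -0.36] 0.97
slide_box side [607.15 307.93  -3.52] 0.63
objective top [471.05 316.37   2.73] 0.6
objective side [468.46 320.64   2.38] 0.59
channel side [728.95   9.08   2.33] 0.89
near rim 44 [632.6   47.49 637.47 -32.47] 3.4797886829762863
far rim 45 [730.1   54.47 734.92 -28.13] 3.340768259249521
near base 40 [632.92  46.33 637.58 -34.61] 3.2934125976064386
chan 48 [722.02 166.43 727.78  71.77] 3.4836011062913808
chan 60 [ 735.64  -55.39  742.8  -174.69] 3.433629158569738
```

View pics/s23c.png

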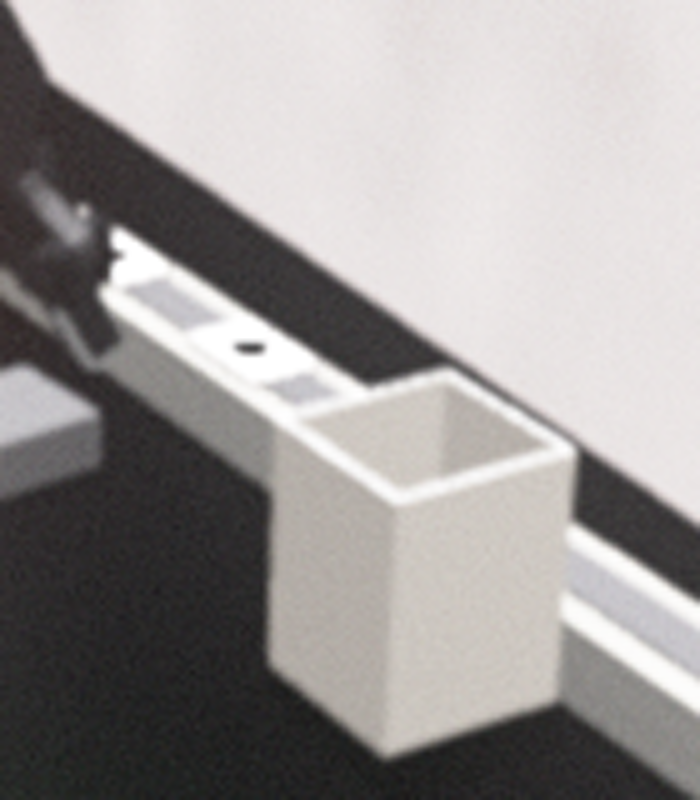

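View pics/t23c.png

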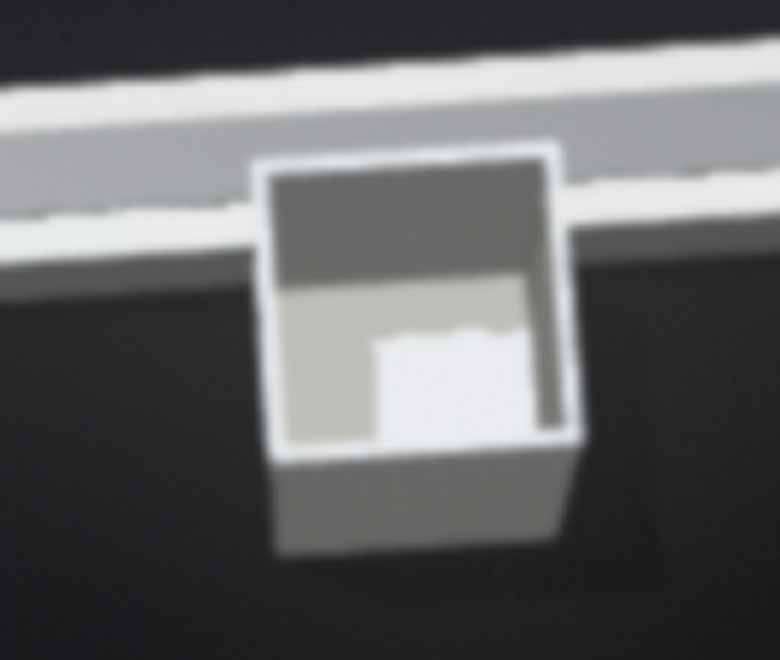

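Both pictures show the bin upright at side px (380,240) and top px (330,130), with the robot clear of it. Its edges are yawed 3.3–3.5°, against 3.4–3.5° for the channel, and its side is on the channel face. I'm handing it in.

```bash
python3 -c "
from cell import env
print(env.close_job())"
```

```text
the job is handed in; nothing more can be done
None
```

The bin is standing upright on its base with one side flat against the cable channel. The robot let go, backed clear, and I handed the job in at about 23 s. No verdict was reported.

**How it was done:** I gripped the far wall at the mouth, turned the bin about its base edge while holding it, and lowered it until it touched the bench. The bin hung 2–4 mm off the bench for the last few degrees, so the final lowering was slow, with wrist readings of about 6 N at contact. I released it to check it stood, then regripped it, turned it about 14° and carried it just off the bench to the channel. There I set it down, slid it into contact and released it. A last push low on the near wall, at about 12 N, squared it up.

**Last checks:**
- **Alignment:** the bin's edges measured 3.3–3.5° of yaw against 3.4–3.5° for the channel, so it is flush to within about 0.2°.
- **Position:** the detector put the base at a height of 1–2 mm, so the bin is upright. Its centre is about 48 mm from the channel face, which is half its width.
- **Bystanders:** the bottle, slide box and objective all measured within about 4 mm of where they started, which is within the detector's accuracy. The bottle was seen only by the side camera in that check.

**Disagreements:**
- The detector's channel position differed from my edge measurement by a few mm, so I judged contact by force and by the edges instead.
- After the first release, before the final push, the edge angles scattered from 3.2° to 4.8°.

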